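# Hang a sauce caddy on the slatted panel, press it home and load it

### The arm

A 6-joint arm with a two-finger parallel gripper is mounted at the origin on a cart in front of the work surface, level with it; the furniture and walls round the work are solid. World frame = base frame: x ahead of the robot, y to its left, z up, the work surface at z = 0. Lengths are in mm, angles in rad, forces in N, time in s.
With the tool pointing down it reaches from about 300 to 950 mm from the base axis. Payload 3.1 kg.
Tool frame: the origin (TCP) lies at the very end of the fingers, on their centre line; the grasp point (between the pads) lies r.grip_depth behind it (r.grip_depth is the distance from the TCP to the grasp point, in mm); x points along the fingers, y is the direction in which the jaws open and shut, and the axes are right-handed (so a half turn about x gives the same grasp; the last joint's range is limited). The gripper opens to 85 mm and grips with 20 to 120 N. Pads are 22 mm wide; open, the fingers measure 114 mm over their backs; the gripper's body (76 mm by 85 mm) begins 54 mm behind the grasp point. The pads swing forward as they close: fully open they stand 13 mm farther back than shut.
Start: joints at [1.103, 0.308, 1.634, -0, 1.2, -0.07], TCP at [242.145, 576.192, 192.572] pointing down, gripper open.
Joint ranges: [-3.06, 3.06], [-0.79, 1.96], [0.05, 2.63], [-1.19, 4.34], [0.05, 2.64], [-2.94, 2.94]. Speed limits (rad/s): [2.79, 2.79, 3.14, 3.14, 3.14, 3.14].

### API

Orientations are given as a unit quaternion [x, y, z, w].
In Python, from bench import readout, get_image, r gives the robot as it stands.
- The arm moves only by the shell command python3 -m inch 'ROWS' [FORCE]. ROWS is JSON, a list of rows, each a list of 7 numbers: the shift along the world's x, y, z in m, then the turn, a rotation vector about the world's x, y, z in rad, then the opening, from 0 (shut) to 1 (fully open). A call has 1 to 10 rows; each row shifts and turns the commanded pose from where the row before left it; what a row does not reach is not made up. A row lasts 1/12 s, in which the tool goes at most 41.7 mm and 7.16 degrees, less where a joint would pass 70% of its speed; a pose out of reach is approached as far as the arm can. A call is refused whole if a number of a shift passes 0.0417 or a number of a turn 0.125, either way. A call with a gripper value outside its range is refused whole. The fingers move at their own pace and stop on an object; FORCE is the grip in N (left out, the last holds). Time passes only in rows, so rows that do not move let the fingers close. It gives the time, the measured TCP pose, the force and the opening at its end, in the units of the state.
- readout.get_state(): the state, without advancing time (a new reading comes with each control period).
- get_image(name): name is "scene" or "side" or "wrist"; returns a dict with "frame" (384x512x3 uint8, red, green, blue), "camera_matrix" (3x3 intrinsics, pixels), "eye" and "orientation" of the camera in the world; the wrist camera has in their place "hand_eye" (4x4, takes a point from camera to tool coordinates, whose origin is the TCP and whose axes are the tool frame's). Camera axes: x right, y up, looking along -z (the intrinsics and any distortion apply to the point x, -y, -z); pixel columns grow to the right and rows downward; lengths in mm; the calibration is good to about 2 mm. The wrist camera is an equidistant fisheye: a pixel r from the principal point sees the ray r / f radians off the axis. A picture is of the moment at which its call begins: read the wrist's pose just before it. There is no depth.
- r.hand_in(): hands the job in, once; it reports no verdict.
The state is a dict: "time": time; "joint_pos": joint angles; "joint_velocities": joint speeds; "joint_efforts": joint torques, N m; "position": TCP position; "tool_rot": TCP orientation; "contact_force": force on the tool from outside, world axes, zero at the start; "moment": the same for the moment, N m; "width": opening from 0.0 (shut) to 1.0 (fully open).
Only numpy, scipy, OpenCV 4.12 (cv2) and the standard library are available. Lean on these libraries where they do the work, as an engineer would, in place of code of your own. Each camera call takes 0.05 s, during which the arm holds its last target.

### The job

Hang the loose steel caddy in the free bay of the slatted panel: tip its front up to get the hook at its back into the upper groove, swing it down, and press its front until the bead at its foot snaps past the spring catch and its back lies flat against the panel. Then stand the red sauce bottle upright in it, and leave the brown sauce bottle and the tall glass bottle where they are.

Things in the scene. Friction and masses are not known exactly. Their poses are not given: they have to be found in the camera images.
- caddy: Loose open sheet-steel bin, 120 wide (y), 0.3 kg. Origin: centre of floor underside; +x to its back, z up. Floor x -30..+38, 3 thick. Rear face of back sheet x = 38, up to z 88; 2 mm rubber pads on it. Sides 60 high. Front wall slopes out 20 deg to its rim at x -52, z 60; its top 26 mm is a black strip 8 thick. Starts upright on the worktop, back to the panel within 0.65 rad.
- caddy_grip (a point): Centre of the black grip strip, caddy (-43.6, 0, 49.2). The strip lies along y and slopes as the wall: its faces' normal is caddy (cos 20 deg, 0, sin 20 deg). Free for a finger on both sides.
- caddy_hook (a point): Caddy (40, 0, 84): lies on the point bay when seated. Hook (100 wide, z-fold): shank z 84..88 runs back from the back sheet to x 47.5, then a tongue 4 thick (x 43.5..47.5) turns up to z 112. Lower lug: 3 thick, 80 wide, at z 15..18, ending in a bead of 8 mm diameter centred at x 56, z 18.
- panel: Fixed white slatted panel on feet, 330 long (y), 187 high, 33 thick. Origin on the worktop under the middle of its face (plane x = 0); +x into the panel, z up. Two grooves along y, each 24 high (z 64..88, z 136..160), open behind the face to x 26. Above each opening hangs a lip 3 thick (x 0..3), hollow behind to z 106 and z 180. A like caddy with two spice jars is fixed at y -142..-22.
- bay (a point): Middle of the free bay: on the front edge of the upper groove's floor, panel (0, 80, 136); axes as panel. The caddy goes within 30 mm of it along y. A 40 mm long sprung roller (12 mm diameter, centre panel (10, 80, 77)) in the lower groove stops the bead with the caddy about 0.15 rad front-up; about 4 to 9 N down on the front rim snaps it past. Seated, the caddy's underside is at z 52.
- red_bottle (a point): Red squeeze bottle, loose, 0.19 kg; point at its centre, 82.5 above its base; z up. Body 52 diameter up to 123, cap 38 to 142, nozzle to 165: take it by the cap where the gripper is short. The caddy's floor has room for it: 60 clear front to back at the floor, 114 along.
- brown_bottle (a point): Brown squeeze bottle, loose bystander; point at its centre, 90 above its base. 56 diameter, 180 high. Stands near the red one; the two swap places.
- tall_bottle (a point): Tall clear bottle with a dark red cap and dark label, loose bystander between caddy and panel, on the robot's side; point at its centre, 103 above its base. 58 diameter, 206 high. Room, fixed, in the robot's frame: a board at x 0.265..0.303 (y below 0.24) stands 0.51 m high before the robot; a glass canopy, underside 0.49 m up, begins at x 0.73.

How it is judged (in metres and radians):
On the way, in this order (a step that is already met when the one before it is completed fails the run):
1. the caddy hangs in the free bay, hook in the upper groove, pressed flat against the panel (x of caddy_hook in the frame of bay between -0.005 and 0.004 m and y of caddy_hook in the frame of bay between -0.034 and 0.034 m and z of caddy_hook in the frame of bay between -0.004 and 0.005 m and angle between the z axis of caddy and the z axis of panel, either way round below 0.06 rad and angle between the x axis of caddy and the x axis of panel, either way round below 0.08 rad), for 0.3 s.
2. the red bottle stands in the hung caddy (x of red_bottle in the frame of caddy between -0.022 and 0.016 m and y of red_bottle in the frame of caddy between -0.036 and 0.036 m and z of red_bottle in the frame of caddy between 0.078 and 0.094 m and angle between red_bottle's own z axis and vertical below 0.15 rad), for 0.2 s.
At the end, for the whole second after the job is handed in: the caddy hangs in the free bay, its hook point within 4 to 5 mm of the groove's floor edge in depth and height and 34 mm along, upright against the panel within 0.06 rad; the red bottle stands on its floor, upright within 0.15 rad; both at rest (all of step 1 and all of step 2 and linear speed of caddy below 0.02 m/s and linear speed of sauce_red below 0.03 m/s); the robot touches nothing.
It fails at once if the brown squeeze bottle is knocked over or shifted by more than 3 cm (angle between brown_bottle's own z axis and vertical above 0.6 rad or distance of brown_bottle from where it was at the start of the episode above 0.03 m).
It fails at once if the tall glass bottle is knocked over or shifted by more than 3 cm (angle between tall_bottle's own z axis and vertical above 0.6 rad or distance of tall_bottle from where it was at the start of the episode above 0.03 m).
It also fails if it takes over 72 s, if anything falls off the work surface, if the arm or the gripper's body presses on something with over 40 N, if the wrist force passes 120 N, or if a joint passes its speed limit or range.

## Working session

There is one attempt and no reset: what is moved stays moved. The work goes in short steps, Python scripts to look and compute and a shell command to move; the robot and the scene stay as the last step left them, time stands still between calls to the robot, and variables do not carry over. Pictures are saved under pics/ and viewed, and the job is handed in when it is done.

```bash
ls; mkdir -p pics
python3 - <<'E'
from bench import readout,get_image,r
import cv2,numpy as np
s=readout.get_state()
for k,v in s.items(): print(k,np.round(v,4))
print(r.grip_depth)
for n in ["scene","side","wrist"]:
    d=get_image(n); cv2.imwrite(f"pics/{n}0.png",d["frame"][:,:,::-1])
    print(n,{k:np.round(v,4).tolist() for k,v in d.items() if k!="frame"})
E
```

```text
pics
time 0.0
joint_pos [ 1.1033  0.309   1.6352 -0.      1.1997 -0.0697]
joint_velocities [ 0.0003 -0.0006 -0.001  -0.0013 -0.0011  0.0007]
joint_efforts [-1.90000e-03 -4.15251e+01 -2.76662e+01 -2.00000e-04  1.03000e-02
 -0.00000e+00]
position [241.7334 575.3354 191.3164]
tool_rot [ 0.1389  0.6934 -0.1405  0.693 ]
contact_force [-0.7393  0.0039  0.4901]
moment [0.0393 0.0441 0.0153]
width 1.0006
18.700000000000003
scene {'camera_matrix': [[362.6046, 0.0, 256.0722], [0.0, 362.6046, 189.1387], [0.0, 0.0, 1.0]], 'eye': [159.8072, -200.4485, 889.4014], 'orientation': [0.2231, -0.1342, -0.4799, 0.8378]}
side {'camera_matrix': [[348.6244, 0.0, 258.1995], [0.0, 348.6244, 187.5287], [0.0, 0.0, 1.0]], 'eye': [579.352, -745.4674, 752.6333], 'orientation': [0.4201, 0.0109, 0.001, 0.9074]}
wrist {'camera_matrix': [[297.3186, 0.0, 254.593], [0.0, 297.3186, 191.5313], [0.0, 0.0, 1.0]], 'hand_eye': [[-0.0006, 0.2588, -0.9659, -181.7765], [1.0, 0.0004, -0.0005, -0.1965], [0.0003, -0.9659, -0.2588, -64.7202], [0.0, 0.0, 0.0, 1.0]]}
```

View pics/scene0.png

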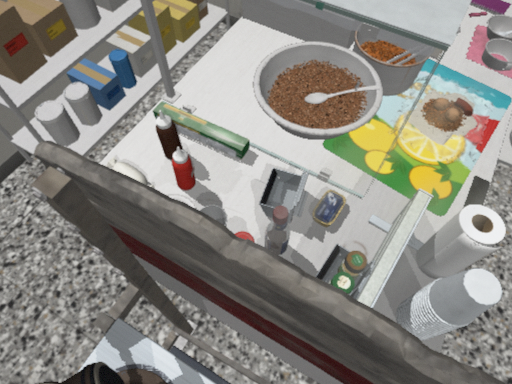

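View pics/side0.png

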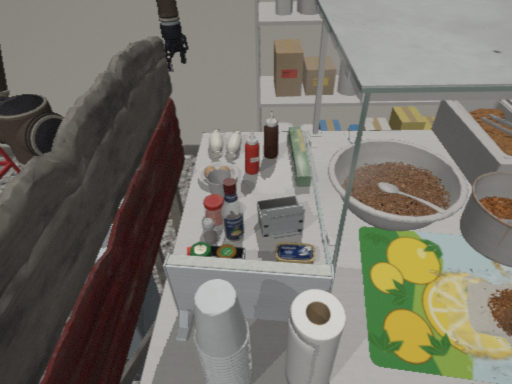

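View pics/wrist0.png

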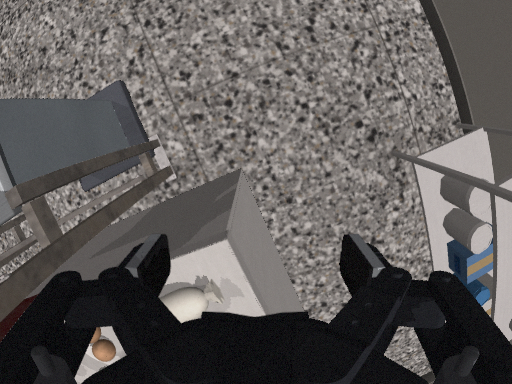

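```bash
cat > h.py <<'E'
import numpy as np,cv2
from scipy.spatial.transform import Rotation as R
from bench import readout,get_image,r
def cam(d,s=None):
    K=np.array(d["camera_matrix"])
    if "eye" in d: return K,np.array(d["eye"],float),R.from_quat(d["orientation"]).as_matrix(),False
    H=np.array(d["hand_eye"]); T=R.from_quat(s["tool_rot"]).as_matrix()
    return K,T@H[:3,3]+np.array(s["position"]),T@H[:3,:3],True
def ray(c,u,v):
    K,e,M,f=c
    x=(u-K[0,2])/K[0,0];y=(v-K[1,2])/K[1,1]
    if f:
        t=np.hypot(x,y); k=np.sin(t)/t if t>1e-9 else 1
        p=np.array([x*k,-y*k,-np.cos(t)])
    else: p=np.array([x,-y,-1])
    p=M@p; return e,p/np.linalg.norm(p)
def proj(c,P):
    K,e,M,f=c
    q=M.T@(np.array(P,float)-e); a=np.array([q[0],-q[1]]);z=-q[2]
    if f:
        n=np.linalg.norm(a); a=a/n*np.arctan2(n,z) if n>0 else a
    else: a=a/z
    return np.array([K[0,0]*a[0]+K[0,2],K[1,1]*a[1]+K[1,2]])
def onz(c,u,v,z):
    e,p=ray(c,u,v); return e+p*(z-e[2])/p[2]
def tri(obs):
    A=np.zeros((3,3));b=np.zeros(3)
    for c,u,v in obs:
        e,p=ray(c,u,v);Q=np.eye(3)-np.outer(p,p);A+=Q;b+=Q@e
    X=np.linalg.solve(A,b)
    return X,[np.round(proj(c,X)-[u,v],1) for c,u,v in obs]
def grab(n):
    s=readout.get_state(); d=get_image(n); return d["frame"][:,:,::-1].copy(),cam(d,s)
def crop(im,x0,y0,x1,y1,k,name):
    o=cv2.resize(im[y0:y1,x0:x1],None,fx=k,fy=k,interpolation=cv2.INTER_CUBIC)
    st=10 if k>=4 else 20
    for x in range(-(-x0//st)*st,x1,st):
        cv2.line(o,((x-x0)*k,0),((x-x0)*k,4),(0,0,255),1)
        if x%(2*st)==0: cv2.putText(o,str(x),((x-x0)*k,14),0,.35,(0,0,255))
    for y in range(-(-y0//st)*st,y1,st):
        cv2.line(o,(0,(y-y0)*k),(4,(y-y0)*k),(0,0,255),1)
        if y%(2*st)==0: cv2.putText(o,str(y),(6,(y-y0)*k+4),0,.35,(0,0,255))
    cv2.imwrite(f"pics/{name}.png",o)
E
python3 - <<'E'
from h import *
im,c=grab("scene"); crop(im,230,150,440,310,3,"s1")
cv2.imwrite("pics/s_raw.png",im)
crop(im,120,90,280,230,4,"s2")
im,c=grab("side"); crop(im,150,160,350,300,4,"d1")
crop(im,190,100,320,200,5,"d2")
E
```

```text
(no output)
```

View pics/s1.png

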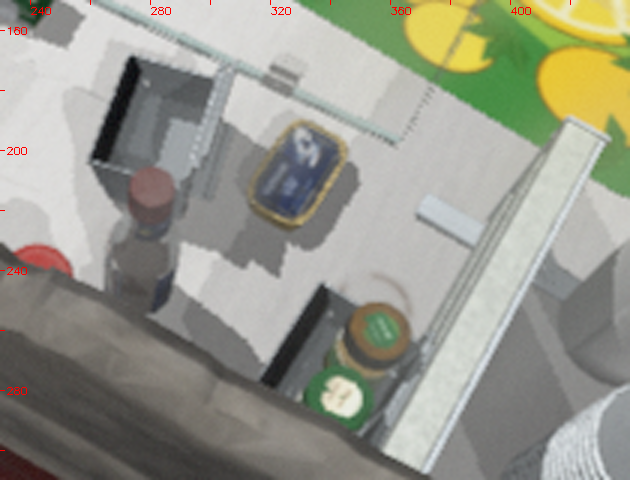

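View pics/d1.png

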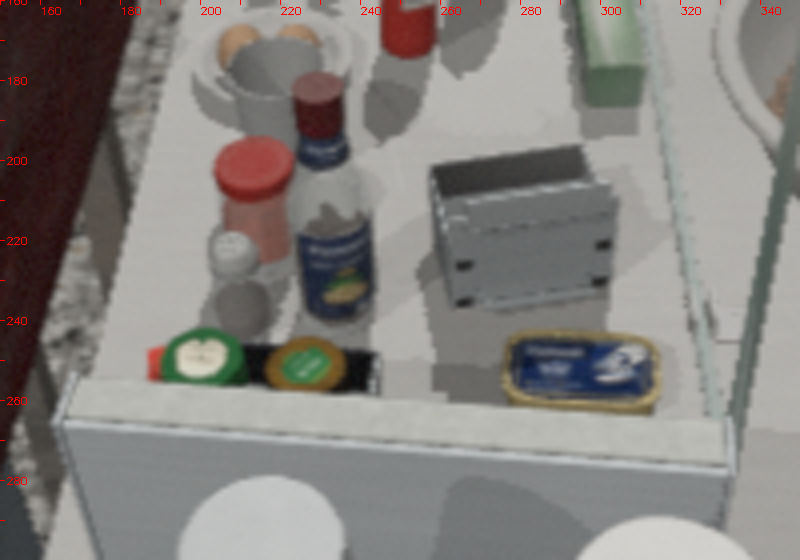

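View pics/s2.png

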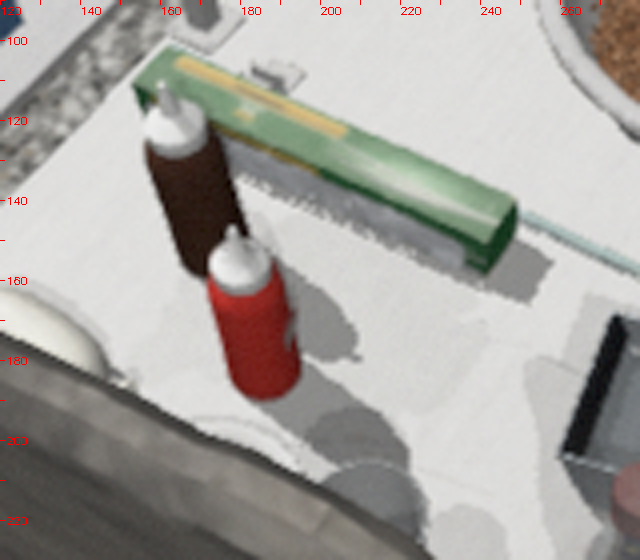

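View pics/d2.png

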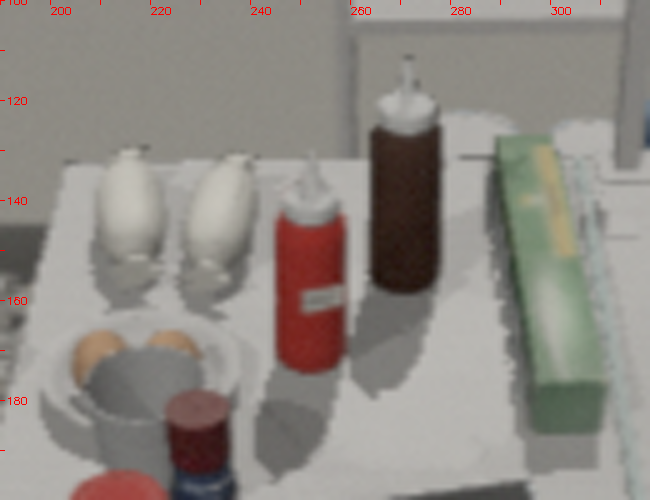

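Run:
```python
from h import *
np.set_printoptions(precision=1,suppress=True)
_,S=grab("scene");_,D=grab("side")
def t(n,a,b): print(n,*tri([(S,*a),(D,*b)]))
t("rim near",(261,204),(258,202))
t("rim far",(274.5,169),(295.7,196.7))
t("tong near",(297,203),(260.7,212))
t("tong far",(307.3,172.3),(303.5,206))
# panel top corners: scene front edge far (418,189?) side
P=lambda x,y:(230+x/3,150+y/3)
Q=lambda x,y:(150+x/4,160+y/4)
t("panel top far back",P(608,138),Q(733,468))
print("far front", onz(S,*P(568,118),187), onz(D,*Q(728,420),187))
print("far back", onz(S,*P(608,138),187), onz(D,*Q(733,468),187))
print("near back", onz(S,*P(428,474),187), onz(D,*Q(62,423),187))
print("near front", onz(S,*P(383,450),187), onz(D,*Q(75,380),187))
B=lambda x,y:(120+x/4,90+y/4)
C=lambda x,y:(190+x/5,100+y/5)
t("red nozzle",B(233,230),C(312,152))
t("brown nozzle",B(163,85),C(408,60))
print("red base", onz(S,*B(267,393),0), onz(D,*C(310,368),0))
print("brown base", onz(D,*C(403,288),0))
t("tall cap",P(151,184),Q(318,85))
```

```text
rim near [554.2   4.1  57.7] [array([-0. , -1.6]), array([-1.1,  0.9])]
rim far [666.5  25.6  58.6] [array([ 0. , -1.3]), array([-0.9,  0.8])]
tong near [568.7 -87.  112.1] [array([0. , 1.2]), array([ 0.8, -0.7])]
tong far [677.1 -63.1 102.1] [array([ 0.1, -2.3]), array([-1.6,  1.5])]
panel top far back [ 705.2 -348.2  187.3] [array([-0. , -1.5]), array([-1.3,  1.2])]
far front [ 703.2 -318.4  187. ] [ 710.  -317.2  187. ]
far back [ 701.6 -349.4  187. ] [ 708.1 -345.4  187. ]
near back [ 404.2 -321.7  187. ] [ 378.9 -317.9  187. ]
near front [ 403.7 -291.5  187. ] [ 379.8 -290.9  187. ]
red nozzle [536.8 233.6 162.4] [array([ 0. , -1.1]), array([-0.6,  0.6])]
brown nozzle [601.3 334.7 174.2] [array([-0. , -0.7]), array([-0.4,  0.4])]
red base [514.  222.2   0. ] [532.8 217.6   0. ]
brown base [599.5 313.    0. ]
tall cap [488.7 -76.7 204.8] [array([-0., -1.]), array([-0.6,  0.5])]
```

Run:
```python
from h import *
np.set_printoptions(precision=3,suppress=True)
s=readout.get_state()
T=R.from_quat(s["tool_rot"]).as_matrix(); print(T)
yaw=0.17
C=R.from_euler('z',yaw-np.pi/2).as_matrix() # caddy x-> world -y
print(C)
for sg in (1,-1):
    x=C@[np.sin(.349),0,-np.cos(.349)]; y=sg*C@[np.cos(.349),0,np.sin(.349)]; z=np.cross(x,y)
    G=np.c_[x,y,z]; rv=R.from_matrix(G@T.T).as_rotvec(); print(sg,rv,np.linalg.norm(rv)); print(G)
```

```text
[[-0.     0.387  0.922]
 [-0.     0.922 -0.387]
 [-1.    -0.001 -0.   ]]
[[ 0.169  0.986  0.   ]
 [-0.986  0.169 -0.   ]
 [-0.     0.     1.   ]]
1 [-0.053 -0.464 -2.54 ] 2.5826674501317206
[[ 0.058  0.159 -0.986]
 [-0.337 -0.926 -0.169]
 [-0.94   0.342  0.   ]]
-1 [-0.351  0.04   0.562] 0.6637538910241101
[[ 0.058 -0.159  0.986]
 [-0.337  0.926  0.169]
 [-0.94  -0.342 -0.   ]]
```

```bash
python3 -m inch '[[0,0,0.03,0,0,0.06,1],[0,0,0.03,0,0,0.06,1],[0,0,0.03,0,0,0.06,1],[0,0,0.03,0,0,0.06,1],[0,0,0.03,0,0,0.06,1],[0,0,0.03,0,0,0.06,1]]'
cat >> h.py <<'E'
def log():
    import json
    s=readout.get_state(); 
    with open("log.txt","a") as f: f.write(json.dumps({k:np.array(s[k]).tolist() for k in("joint_pos","position","tool_rot")})+"\n")
    print("t",round(s["time"],2),"j",np.round(s["joint_pos"],3),"p",np.round(s["position"],1),"F",np.round(s["contact_force"],1),"w",round(s["width"],3))
E
python3 -c "from h import *;log()"
```

```text
time: 0.85
position: [242.0, 576.0, 374.1]
tool_rot: [0.012, 0.707, -0.012, 0.707]
contact_force: [-0.0, 1.4, -0.2]
width: 1.001
t 0.85 j [ 1.103  0.206  1.402  0.     1.534 -0.433] p [242.  576.  374.1] F [-0.   1.4 -0.2] w 1.001
```

```bash
python3 -m inch '[[0.03,-0.02,0,0,0,0.06,1],[0.03,-0.02,0,0,0,0.06,1],[0.03,-0.02,0,0,0,0.04,1],[0.03,-0.02,0,0,0,0,1],[0.03,-0.02,0,0,0,0,1]]'; python3 -c "from h import *;log()"
```

```text
time: 1.27
position: [393.2, 475.2, 372.8]
tool_rot: [-0.043, 0.706, 0.044, 0.706]
contact_force: [-0.4, -0.4, 0.4]
width: 1.003
t 1.27 j [ 0.809  0.189  1.424 -0.     1.528 -0.885] p [393.2 475.2 372.8] F [-0.4 -0.4  0.4] w 1.003
```

```bash
python3 -m inch '[[0.03,-0.03,0,0,0,0,1],[0.03,-0.03,0,0,0,0,1],[0.03,-0.03,0,0,0,0,1],[0.03,-0.03,0,0,0,0,1]]'; python3 -c "from h import *;log()"
```

```text
time: 1.6
position: [511.1, 356.8, 372.6]
tool_rot: [-0.043, 0.706, 0.043, 0.706]
contact_force: [-0.1, 1.2, -0.1]
width: 0.998
t 1.6 j [ 0.54   0.203  1.408  0.     1.53  -1.154] p [511.1 356.8 372.6] F [-0.1  1.2 -0.1] w 0.998
```

```bash
python3 -m inch '[[0.02,-0.04,-0.005,0,0,0.04,1],[0.02,-0.04,-0.005,0,0,0.04,1],[0.02,-0.04,-0.005,0,0,0.04,1],[0.02,-0.04,-0.005,0,0,0.04,1],[0.01,-0.04,-0.005,0,0,0.04,1],[0,-0.04,-0.01,0,0,0.04,1],[0,-0.04,-0.01,0,0,0,1]]'; python3 -c "
from h import *
log()
im,c=grab('wrist');cv2.imwrite('pics/w1.png',im)
im,c=grab('scene');cv2.imwrite('pics/sc1.png',im)"
```

```text
time: 2.18
position: [594.6, 88.1, 328.9]
tool_rot: [-0.128, 0.695, 0.128, 0.696]
contact_force: [0.1, 0.3, 0.0]
width: 1.002
t 2.18 j [ 0.075  0.171  1.53  -0.     1.44  -1.859] p [594.6  88.1 328.9] F [0.1 0.3 0. ] w 1.002
```

View pics/w1.png

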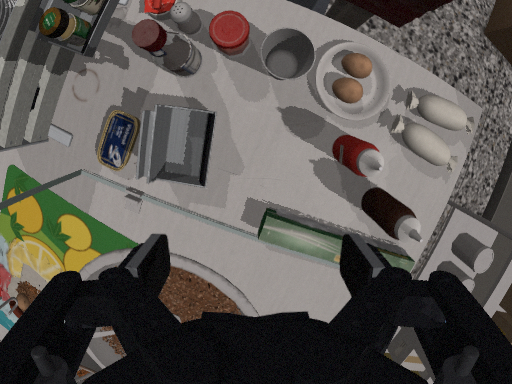

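View pics/sc1.png

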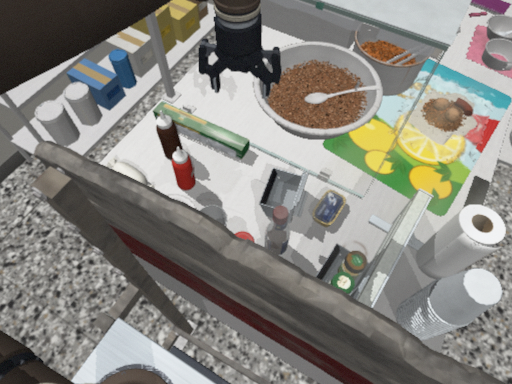

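Run:
```python
from h import *
im=cv2.imread("pics/w1.png")
crop(im,90,85,250,205,5,"w1a"); crop(im,0,0,140,150,5,"w1b")
crop(im,310,110,430,250,4,"w1c")
```

```text
(no output)
```

View pics/w1a.png

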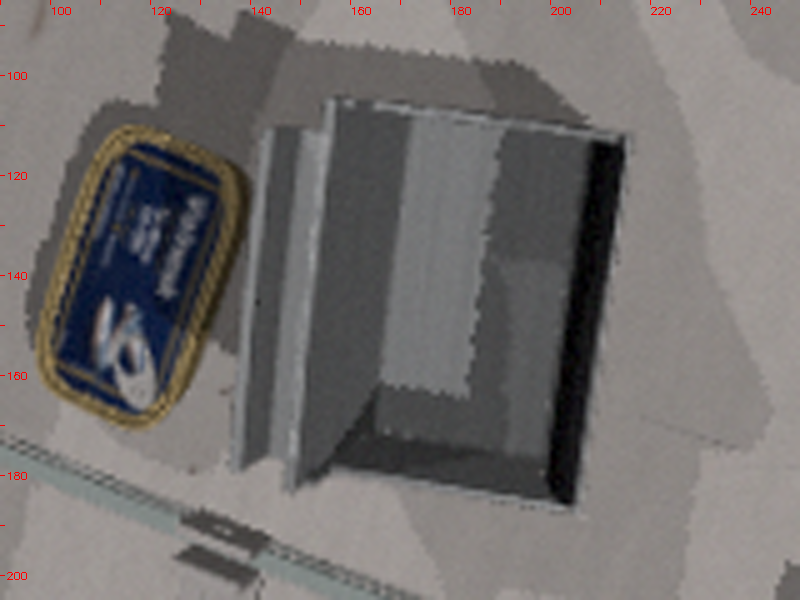

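View pics/w1b.png

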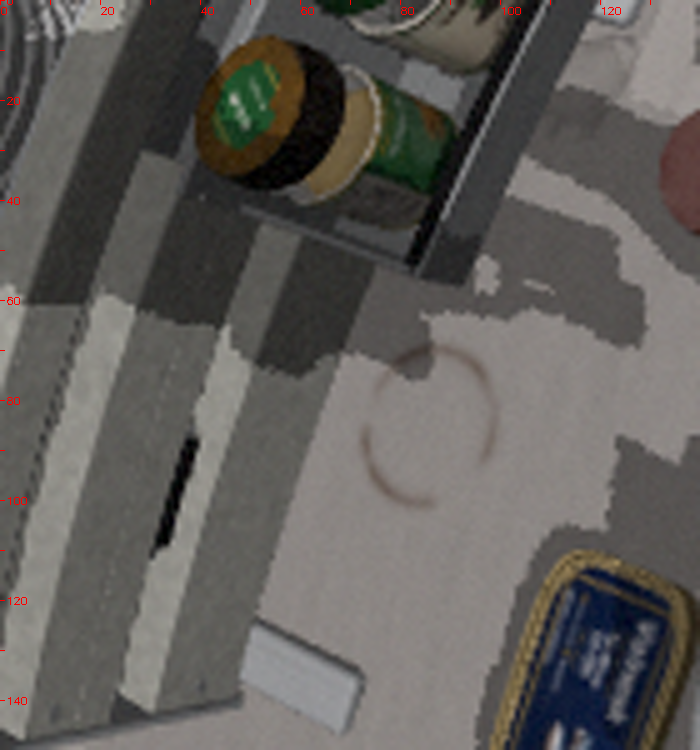

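View pics/w1c.png

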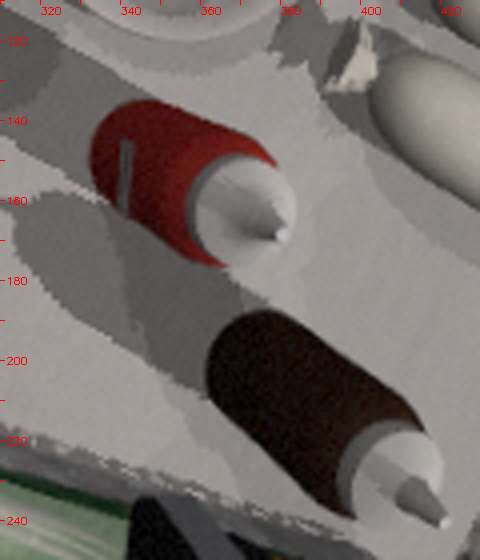

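Run:
```python
from h import *
import json
np.set_printoptions(precision=1,suppress=True)
L=json.loads(open("log.txt").read().splitlines()[-1])
d=get_image("wrist")
c=cam({k:v for k,v in d.items() if k!="eye"},L)
A=lambda x,y,z:onz(c,90+x/5,85+y/5,z)
B=lambda x,y,z:onz(c,x/5,y/5,z)
rn,rf=A(626,135,60),A(575,508,60); print("rim",rn,rf,np.linalg.norm(rf-rn),np.arctan2(*(rf-rn)[[1,0]]))
tn,tf=A(265,127,112),A(235,470,112);print("tong",tn,tf,np.linalg.norm(tf-tn),np.arctan2(*(tf-tn)[[1,0]]))
bn,bf=A(332,100,88),A(293,490,88);print("back",bn,bf,np.linalg.norm(bf-bn),np.arctan2(*(bf-bn)[[1,0]]))
print("mid",(rn+rf)/2,(bn+bf)/2,(tn+tf)/2)
m=(tn+tf)/2-(rn+rf)/2; print(np.arctan2(m[0],-m[1]),np.hypot(*m[:2]))
m=(bn+bf)/2-(rn+rf)/2; print(np.arctan2(m[0],-m[1]),np.hypot(*m[:2]))
p,q=B(240,705,0),B(370,265,0); print("face bottom",p,q,np.arctan2(*(p-q)[[1,0]]))
p,q=B(160,712,64),B(240,360,64); print("z64 edge",p,q,np.arctan2(*(p-q)[[1,0]]))
p,q=B(120,693,88),B(165,562,88); print("z88 edge",p,q,np.arctan2(*(p-q)[[1,0]]))
print("roller",B(190,435,80),B(162,555,80))
print("red nozzle",onz(c,310+284/4,110+236/4,165), "brown", onz(c,310+447/4,110+523/4,180))
print("red cap ctr",onz(c,310+245/4,110+212/4,142))
```

```text
rim [552.4   7.9  60. ] [667.6  31.5  60. ] 117.52388402034303 0.20160492355495474
tong [580.2 -83.7 112. ] [677.2 -63.5 112. ] 99.03020937944389 0.20510389853933114
back [569.2 -74.9  88. ] [685.1 -51.2  88. ] 118.31260159938115 0.2015184572717734
mid [610.   19.7  60. ] [627.2 -63.   88. ] [628.7 -73.6 112. ]
0.1980942393687449 95.14133741617184
0.2046527454108646 84.50360913357858
face bottom [ 712.6 -320.4    0. ] [ 527.4 -311.     0. ] -0.050457027198121805
z64 edge [ 704.7 -311.8   64. ] [ 571.8 -310.6   64. ] -0.00908339199986067
z88 edge [ 694.9 -313.6   88. ] [ 643.9 -302.9   88. ] -0.20807815543439176
roller [ 600.3 -311.8   80. ] [ 644.  -312.1   80. ]
red nozzle [537.  235.6 165. ] brown [601.  335.4 180. ]
red cap ctr [535.4 229.9 142. ]
```

```bash
cat >> h.py <<'E'
A20=np.radians(20)
def Cmat(yaw,th):
    return R.from_euler('z',yaw-np.pi/2).as_matrix()@R.from_euler('y',th).as_matrix()
def toolR(yaw,th):
    C=Cmat(yaw,th); x=C@[np.sin(A20),0,-np.cos(A20)]; y=-C@[np.cos(A20),0,np.sin(A20)]
    return np.c_[x,y,np.cross(x,y)]
def need(P,Rt):
    s=readout.get_state(); T=R.from_quat(s["tool_rot"]).as_matrix()
    rv=R.from_matrix(Rt@T.T).as_rotvec()
    print("need mm",np.round(np.array(P)-s["position"],1),"rot",np.round(rv,4))
E
python3 - <<'E'
from h import *
O=np.array([620,-29,0.]);yaw=.2015
G=O+Cmat(yaw,0)@[-37.2,0,31.6]; Rt=toolR(yaw,0)
print(G, Rt)
need(G-100*Rt[:,0],Rt)
E
```

```text
[612.55482151   7.44734994  31.6       ] [[ 0.06845164 -0.18806934  0.97976747]
 [-0.33510021  0.92068026  0.20013921]
 [-0.93969262 -0.34202014  0.        ]]
need mm [  12.2  -46.2 -202.2] rot [-0.3357 -0.0988 -0.1535]
```

```bash
python3 -m inch '[[0.003,-0.01,-0.01,-0.084,-0.025,-0.038,1],[0.003,-0.01,-0.01,-0.084,-0.025,-0.038,1],[0.003,-0.01,-0.01,-0.084,-0.025,-0.038,1],[0.003,-0.01,-0.01,-0.084,-0.025,-0.038,1]]'
python3 - <<'E'
from h import *
log()
O=np.array([620,-29,0.]);yaw=.2015
G=O+Cmat(yaw,0)@[-37.2,0,31.6]; Rt=toolR(yaw,0)
need(G-100*Rt[:,0],Rt)
# FK fit
import json
from scipy.optimize import least_squares
L=[json.loads(l) for l in open("log.txt")]
from scipy.spatial.transform import Rotation as R
def fk(q,p):
    d1,a,b,off,r0,d6=p
    r=[r0,0,d1]; 
    M=R.from_euler('z',q[0]); 
    X=np.array([r0,0,d1]);M1=R.from_euler('y',q[1])
    X=X+M1.apply([0,0,a]); E=X
    M2=R.from_euler('y',q[1]+q[2]); X=X+M2.apply([off,0,b]);W=X
    M3=M2*R.from_euler('z',q[3])*R.from_euler('y',q[4])
    X=X+M3.apply([0,0,d6]); return M.apply(X),M.apply(E),M.apply(W),(M*M3).as_matrix()
def res(p): 
    o=[]
    for l in L:
        T=R.from_quat(l["tool_rot"]).as_matrix()[:,0]
        o+=list(fk(l["joint_pos"],p)[0]-l["position"])
    return np.array(o)
f=least_squares(res,[350,353,533,0,20,300]); print(f.x,f.cost,np.round(res(f.x),1))
for l in L: print(fk(l["joint_pos"],f.x)[3][:,2],R.from_quat(l["tool_rot"]).as_matrix()[:,0])
E
```

```text
time: 2.67
position: [606.9, 51.5, 290.4]
tool_rot: [-0.195, 0.677, -0.051, 0.707]
contact_force: [0.3, 0.0, -0.2]
width: 0.999
t 2.67 j [ 0.216  0.21   1.602 -0.363  1.342 -1.477] p [606.9  51.5 290.4] F [ 0.3  0.  -0.2] w 0.999
need mm [  -1.2  -10.5 -164.8] rot [ 0.003   0.0065 -0.0068]
[210.36614294 461.77834335 491.62795587  39.86024789  38.91742968
 230.85155378] 3788.518126592992 [ 38.8 -19.7  -0.6  31.6 -29.9  -0.4  22.2 -37.4  -0.4   3.6 -43.3   2.6
  -0.2  -0.2  -1.1]
[ 2.98686929e-05  7.33455950e-05 -9.99999997e-01] [ 2.98686929e-05  7.33455950e-05 -9.99999997e-01]
[ 3.03135395e-04  2.93826373e-04 -9.99999911e-01] [ 3.03135395e-04  2.93826373e-04 -9.99999911e-01]
[ 1.70422626e-04  1.33419672e-04 -9.99999977e-01] [ 1.70422626e-04  1.33419672e-04 -9.99999977e-01]
[ 9.81081691e-04 -1.84063874e-05 -9.99999519e-01] [ 9.81081691e-04 -1.84063874e-05 -9.99999519e-01]
[ 0.07682126 -0.33741251 -0.93821708] [ 0.07682126 -0.33741251 -0.93821708]
```

```bash
cat >> h.py <<'E'
def fk(q,p):
    d1,a,b,off,r0,d6,lat=p
    M=R.from_euler('z',q[0]); X=np.array([r0,lat,d1]);M1=R.from_euler('y',q[1])
    X=X+M1.apply([0,0,a]); E=X
    M2=R.from_euler('y',q[1]+q[2]); X=X+M2.apply([off,0,b]);W=X
    M3=M2*R.from_euler('z',q[3])*R.from_euler('y',q[4])
    X=X+M3.apply([0,0,d6]); return M.apply(X),M.apply(E),M.apply(W),(M*M3).as_matrix()
def fit():
    import json
    from scipy.optimize import least_squares
    L=[json.loads(l) for l in open("log.txt")]
    res=lambda p: np.concatenate([fk(l["joint_pos"],p)[0]-l["position"] for l in L])
    f=least_squares(lambda p:np.r_[res(p),0.001*(p-[350,400,500,0,0,300,40])],[350,353,533,0,20,300,40]); return f.x,res(f.x)
E
python3 - <<'E'
from h import *
p,e=fit(); print(p,np.round(e,1))
print(fk(readout.get_state()["joint_pos"],p)[1:3])
E
```

```text
[3.14610539e+02 4.81684521e+02 5.26498849e+02 3.65978382e+01
 2.33833511e-02 3.55999520e+02 4.34999660e+01] [-0. -0.  0.  0.  0. -0. -0. -0.  0.  0.  0. -0. -0. -0.  0.]
(array([ 88.74620706,  63.9928689 , 785.72193009]), array([579.59930505, 171.62259517, 624.41626391]))
```

```bash
python3 -m inch '[[0,-0.002,-0.033,0.003,0.006,-0.006,1],[0,-0.002,-0.033,0,0,0,1],[0,-0.002,-0.033,0,0,0,1],[0,-0.002,-0.033,0,0,0,1],[0,-0.002,-0.033,0,0,0,1],[0,0,0,0,0,0,1]]'
python3 - <<'E'
from h import *
log()
O=np.array([620,-29,0.]);yaw=.2015
G=O+Cmat(yaw,0)@[-37.2,0,31.6]; Rt=toolR(yaw,0)
need(G,Rt)
im,c=grab('wrist')
for P in [(-51.8,60),(-51.8,-60)]: cv2.circle(im,tuple(int(round(v)) for v in proj(c,O+Cmat(yaw,0)@[P[0],P[1],60])),3,(0,255,0),1)
for P in [(47.5,50),(47.5,-50)]: cv2.circle(im,tuple(int(round(v)) for v in proj(c,O+Cmat(yaw,0)@[P[0],P[1],112])),3,(0,0,255),1)
cv2.circle(im,tuple(int(round(v)) for v in proj(c,O+Cmat(yaw,0)@[-43.6,0,49.2])),3,(255,0,255),1)
cv2.imwrite('pics/w2.png',im)
E
```

```text
time: 3.17
position: [600.0, 40.9, 116.6]
tool_rot: [-0.193, 0.687, -0.049, 0.699]
contact_force: [-2.2, -0.2, -0.7]
width: 1.001
t 3.17 j [ 0.196  0.373  1.76  -0.398  1.059 -1.376] p [600.   40.9 116.6] F [-2.2 -0.2 -0.7] w 1.001
need mm [ 12.6 -33.5 -85. ] rot [-0.0014 -0.018  -0.0017]
```

View pics/w2.png

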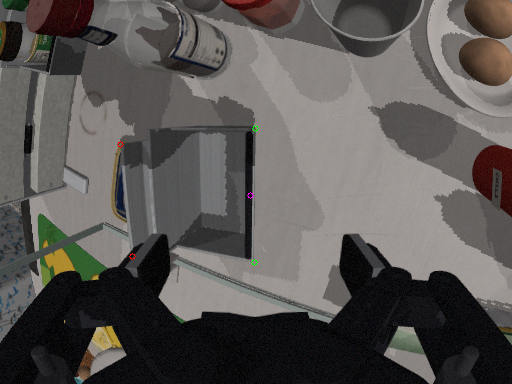

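```bash
python3 -m inch '[[0.003,-0.0084,-0.021,0,-0.009,0,1],[0.003,-0.0084,-0.021,0,-0.009,0,1],[0.003,-0.0084,-0.021,0,0,0,1],[0.003,-0.0083,-0.021,0,0,0,1],[0,0,0,0,0,0,1]]'
python3 - <<'E'
from h import *
log()
O=np.array([620,-29,0.]);yaw=.2015
G=O+Cmat(yaw,0)@[-37.2,0,31.6]; Rt=toolR(yaw,0)
need(G,Rt)
im,c=grab('wrist');cv2.imwrite('pics/w3.png',im)
im,c=grab('side');crop(im,200,120,360,270,5,'d3')
E
```

```text
time: 3.63
position: [617.5, 6.3, 39.1]
tool_rot: [-0.192, 0.677, -0.052, 0.709]
contact_force: [-0.8, 0.9, -0.6]
width: 1.003
t 3.63 j [ 0.137  0.481  1.793 -0.456  0.886 -1.34 ] p [617.5   6.3  39.1] F [-0.8  0.9 -0.6] w 1.003
need mm [-4.9  1.2 -7.5] rot [-0.0016  0.0111 -0.0006]
```

View pics/w3.png

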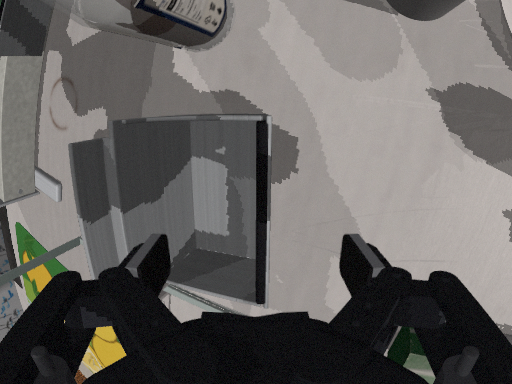

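View pics/d3.png

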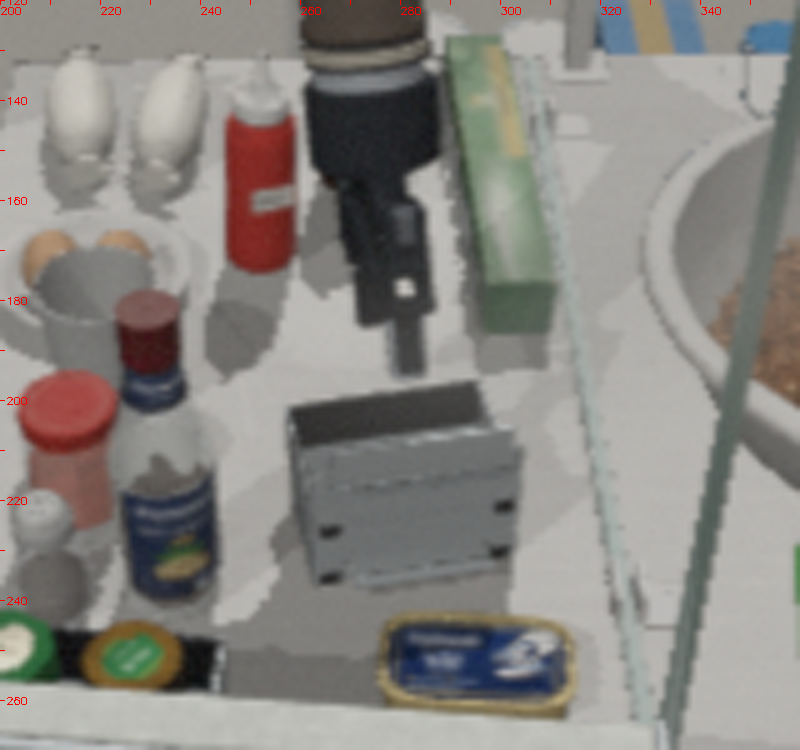

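Run:
```python
from h import *
_,D=grab("side"); log()
s=readout.get_state();T=R.from_quat(s["tool_rot"]).as_matrix();p=np.array(s["position"])
for y in (-42,-55,0,42): print(y,p+T@[-13,y,0],proj(D,p+T@[-13,y,0]))
print(proj(D,p))
O=np.array([620,-29,0.]);yaw=.2015
G=O+Cmat(yaw,0)@[-37.2,0,31.6]; Rt=toolR(yaw,0)
need(G,Rt)
```

```text
t 3.78 j [ 0.138  0.476  1.79  -0.456  0.887 -1.34 ] p [620.4   7.7  42.8] F [ 0.1  0.5 -0.3] w 1.001
-42 [627.03406267 -26.70283126  69.4556425 ] [282.34702447 207.11486913]
-55 [629.42308204 -38.67872169  73.91329151] [283.42060123 208.90269906]
0 [619.31569238  11.98850706  55.0540072 ] [279.05076944 201.6256078 ]
42 [611.59732209  50.67984538  40.65237191] [275.99535434 196.53741778]
[279.39691858 205.64825452]
need mm [ -7.9  -0.2 -11.2] rot [-0.0026  0.0178 -0.002 ]
```

Run:
```python
from h import *
im,W=grab('wrist');crop(im,100,200,420,384,2,'w4')
im,D=grab('side');crop(im,250,130,310,220,8,'d4')
im,S=grab('scene');crop(im,180,60,340,240,4,'s4')
for n,c in(("W",W),("D",D),("S",S)):
    s=readout.get_state();T=R.from_quat(s["tool_rot"]).as_matrix();p=np.array(s["position"])
    for x in (0,-13,-30,-45): print(n,x,[np.round(proj(c,p+T@[x,y,0]),0) for y in(-42,42)])
```

```text
W 0 [array([192., 215.]), array([319., 215.])]
W -13 [array([188., 222.]), array([324., 222.])]
W -30 [array([181., 233.]), array([330., 233.])]
W -45 [array([175., 244.]), array([337., 244.])]
D 0 [array([283., 211.]), array([276., 200.])]
D -13 [array([282., 207.]), array([276., 197.])]
D -30 [array([282., 202.]), array([275., 191.])]
D -45 [array([281., 197.]), array([275., 187.])]
S 0 [array([286., 187.]), array([258., 185.])]
S -13 [array([285., 185.]), array([256., 182.])]
S -30 [array([283., 181.]), array([254., 178.])]
S -45 [array([282., 178.]), array([253., 175.])]
```

View pics/w4.png

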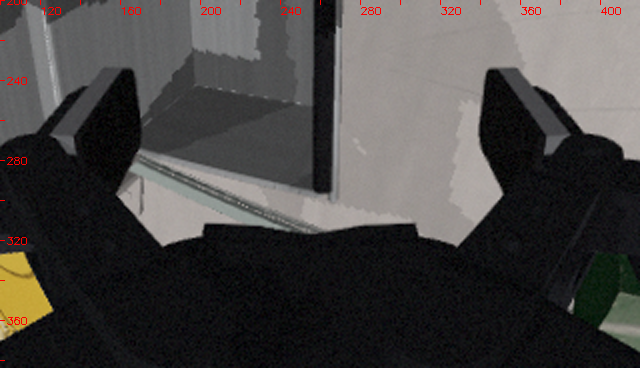

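View pics/d4.png

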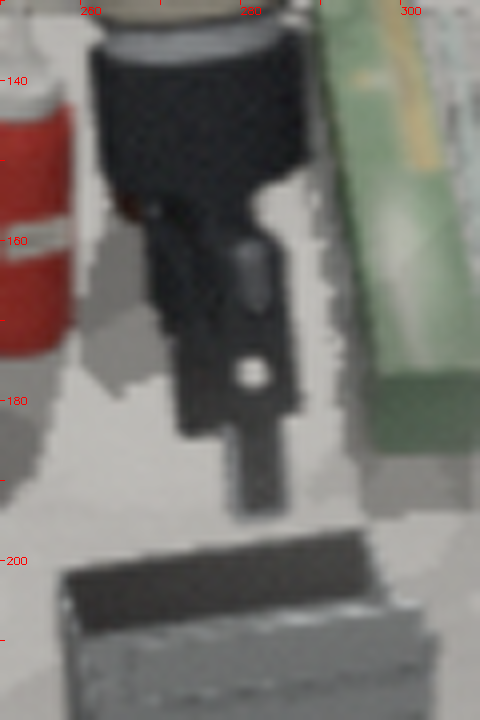

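View pics/s4.png

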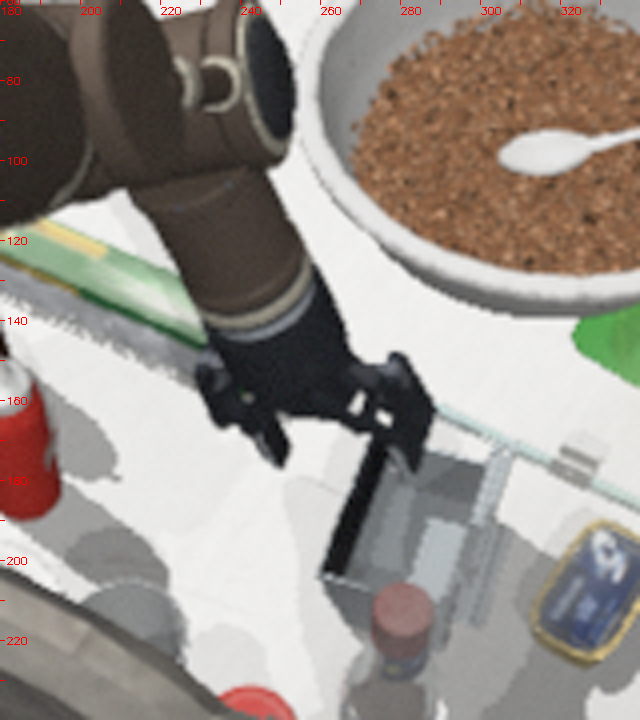

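Run:
```python
from h import *
np.set_printoptions(precision=1,suppress=True)
_,S=grab("scene");_,D=grab("side");_,W=grab("wrist")
s=readout.get_state();T=R.from_quat(s["tool_rot"]).as_matrix();p=np.array(s["position"])
log()
X,e=tri([(S,180+410/4,60+472/4),(D,250+262/8,130+515/8)]); print(X,e,"in tool",T.T@(X-p))
# rear finger tip
print(onz(S,180+283/4,60+465/4,X[2]))
# flange ring / gripper bottom-left corner: body top ring
X,e=tri([(S,180+225/4,60+328/4),(D,250+95/8,130+50/8)]); print(X,e,"in tool",T.T@(X-p))
X,e=tri([(S,180+312/4,60+280/4),(D,250+280/8,130+40/8)]); print(X,e,"in tool",T.T@(X-p))
# rims in wrist now
print("rim far", onz(W,266,294,60), "W")
```

```text
t 4.08 j [ 0.1  0.5  1.8 -0.5  0.9 -1.3] p [619.    7.2  41.4] F [-0.6  0.1  0.1] w 0.999
[624.6 -17.7 106. ] [array([ 0. , -1.6]), array([-1.1,  1. ])] in tool [-51.9 -46.2   1.4]
[583.6  52.3 106. ]
[572.   83.  237.7] [array([-0. ,  0.8]), array([ 0.5, -0.5])] in tool [-213.5   11.2  -27.6]
[628.6  59.1 248.6] [array([ 0.2, -2.9]), array([-1.7,  1.8])] in tool [-211.   -25.    23.1]
rim far [662.  30.  60.] W
```

```bash
python3 -m inch '[[-0.0065,0,-0.01,0,0.016,0,1],[0,0,0,0,0,0,0],[0,0,0,0,0,0,0],[0,0,0,0,0,0,0],[0,0,0,0,0,0,0],[0,0,0,0,0,0,0]]' 20
python3 - <<'E'
from h import *
log()
im,c=grab('wrist');crop(im,100,150,420,384,2,'w5')
im,c=grab('side');crop(im,250,130,310,220,8,'d5')
im,S=grab('scene');crop(im,180,60,340,240,4,'s5')
E
```

```text
time: 4.58
position: [611.7, 6.7, 30.1]
tool_rot: [-0.192, 0.681, -0.051, 0.705]
contact_force: [0.9, 0.5, -0.1]
width: 0.295
t 4.58 j [ 0.137  0.492  1.798 -0.454  0.883 -1.34 ] p [611.7   6.7  30.1] F [ 0.9  0.5 -0.1] w 0.295
```

View pics/w5.png

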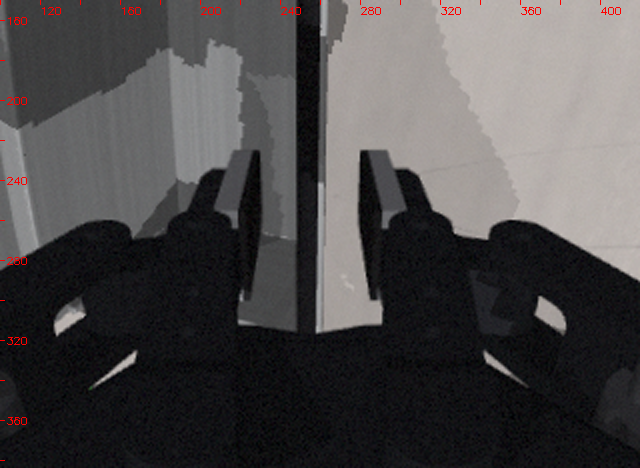

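View pics/d5.png

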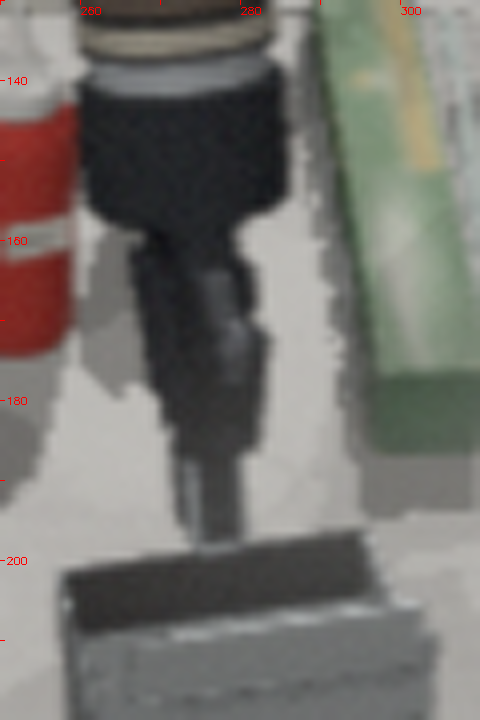

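View pics/s5.png

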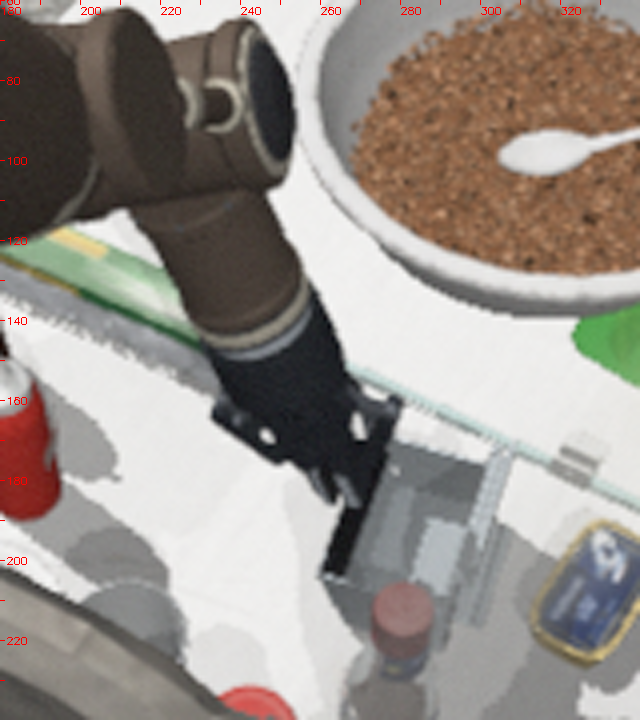

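Run:
```python
from h import *
np.set_printoptions(precision=1,suppress=True)
_,S=grab("scene");_,D=grab("side");_,W=grab("wrist")
s=readout.get_state();T=R.from_quat(s["tool_rot"]).as_matrix();p=np.array(s["position"])
log()
X,e=tri([(S,180+350/4,60+505/4),(D,250+215/8,130+545/8)]); print(X,e,"in tool",T.T@(X-p))
# wrist: pad inner corners at crop (258,150),(362,150): side z=-11, y=+-g/2
for u in (258,362):
    e,d=ray(W,100+u/2,150+150/2); a=T.T@(e-p);b=T.T@d
    for z in(-11,0): t=(z-a[2])/b[2]; print("z",z,a+b*t)
```

```text
t 4.88 j [ 0.1  0.5  1.8 -0.5  0.9 -1.3] p [611.7   6.7  30.1] F [-0.8  0.4  0.5] w 0.0
[609.   15.5  61.1] [array([ 0., -2.]), array([-1.3,  1.2])] in tool [-32.2  -1.9  -0.9]
z -11 [-44.7 -13.2 -11. ]
z 0 [-16.7 -15.8   0. ]
z -11 [-44.8  12.5 -11. ]
z 0 [-16.8  15.2   0. ]
```

Run:
```python
from h import *
im,c=grab('wrist');crop(im,180,180,340,300,5,'w6')
im,c=grab('side');crop(im,250,150,310,220,8,'d6')
im,S=grab('scene');crop(im,230,140,310,220,8,'s6')
log()
```

```text
t 5.03 j [ 0.137  0.492  1.798 -0.454  0.883 -1.34 ] p [611.6   6.7  30.1] F [-0.9 -0.1  0.5] w -0.0
```

View pics/w6.png

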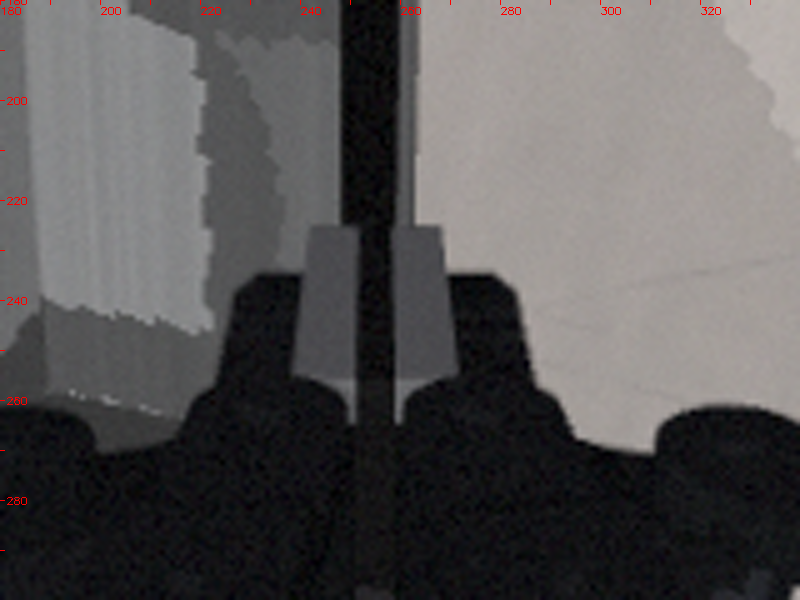

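View pics/d6.png

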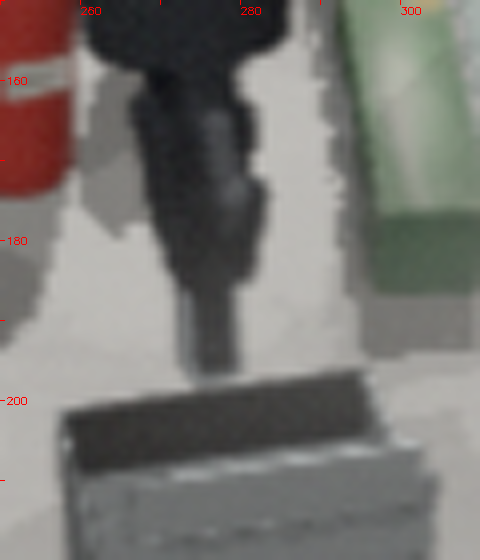

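View pics/s6.png

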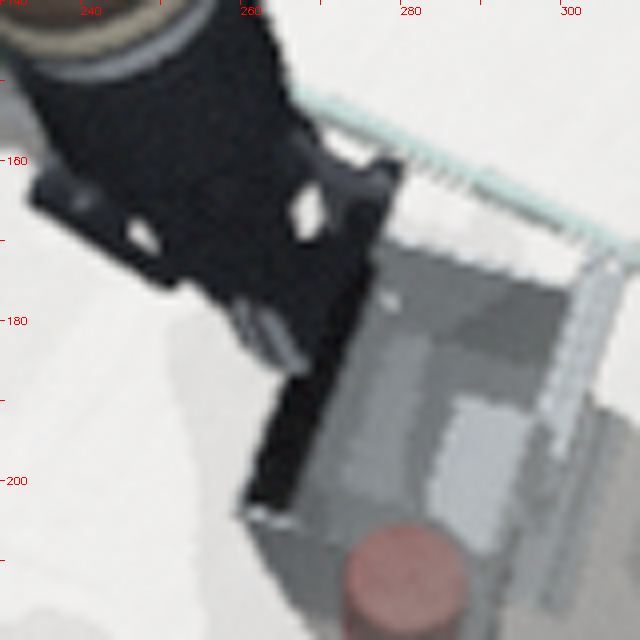

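```bash
python3 -m inch '[[0,0,0,0,0,0,0.7],[0,0,0,0,0,0,0.7],[0,0,0,0,0,0,0.7],[0,0,0,0,0,0,0.7],[0.001,-0.006,-0.017,0,0,0,0.7],[0.0014,-0.006,-0.016,0,0,0,0.7],[0,0,0,0,0,0,0.7],[0,0,0,0,0,0,0.7]]' 20
python3 - <<'E'
from h import *
log()
im,c=grab('wrist');crop(im,100,150,420,384,2,'w7')
im,c=grab('side');crop(im,250,130,310,220,8,'d7')
E
```

```text
time: 5.7
position: [612.7, -5.7, -3.9]
tool_rot: [-0.192, 0.682, -0.051, 0.704]
contact_force: [-0.5, 0.0, 0.8]
width: 0.701
t 5.7 j [ 0.117  0.545  1.804 -0.478  0.826 -1.324] p [612.7  -5.7  -3.9] F [-0.5  0.   0.8] w 0.701
```

View pics/w7.png

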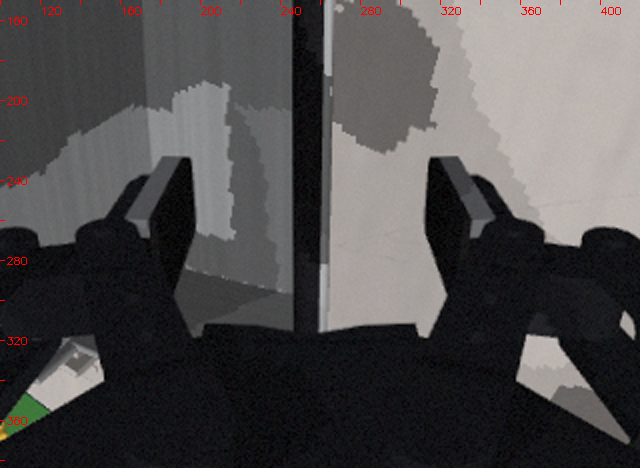

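View pics/d7.png

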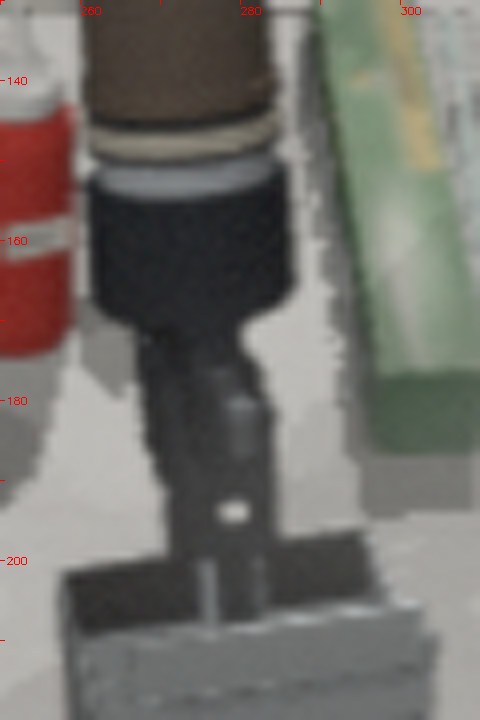

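```bash
python3 -m inch '[[0,0,0,0,0,0,0],[0,0,0,0,0,0,0],[0,0,0,0,0,0,0],[0,0,0,0,0,0,0],[0,0,0,0,0,0,0],[0,0,0,0,0,0,0],[0,0,0,0,0,0,0]]' 60
python3 - <<'E'
from h import *
log()
im,c=grab('wrist');crop(im,100,150,420,384,2,'w8')
E
```

```text
time: 6.38
position: [614.2, -5.1, -2.4]
tool_rot: [-0.192, 0.681, -0.051, 0.705]
contact_force: [-1.9, 1.1, 2.9]
width: 0.082
t 6.38 j [ 0.117  0.543  1.803 -0.479  0.826 -1.323] p [614.2  -5.1  -2.4] F [-1.9  1.1  2.9] w 0.082
```

View pics/w8.png

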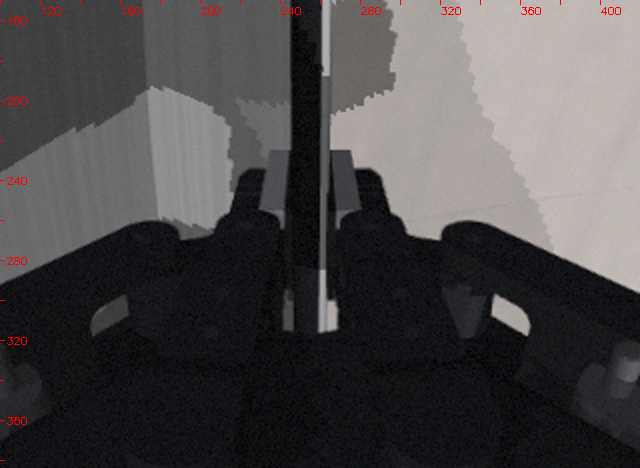

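```bash
python3 -m inch '[[0,0,0.015,0,0,0,0],[0,0,0.03,0,0,0,0],[0,0,0.035,0,0,0,0],[0,0,0.035,0,0,0,0],[0,0,0.035,0,0,0,0],[0,0,0.035,0,0,0,0],[0,0,0.015,0,0,0,0],[0,0,0,0,0,0,0]]'
python3 - <<'E'
from h import *
log()
im,c=grab('wrist');cv2.imwrite('pics/w9.png',im)
im,c=grab('side');cv2.imwrite('pics/d9.png',im)
E
```

```text
time: 7.1
position: [617.3, -4.9, 203.1]
tool_rot: [-0.191, 0.678, -0.051, 0.708]
contact_force: [1.2, -1.2, -4.3]
width: 0.084
t 7.1 j [ 0.117  0.273  1.702 -0.379  1.155 -1.503] p [617.3  -4.9 203.1] F [ 1.2 -1.2 -4.3] w 0.084
```

View pics/w9.png

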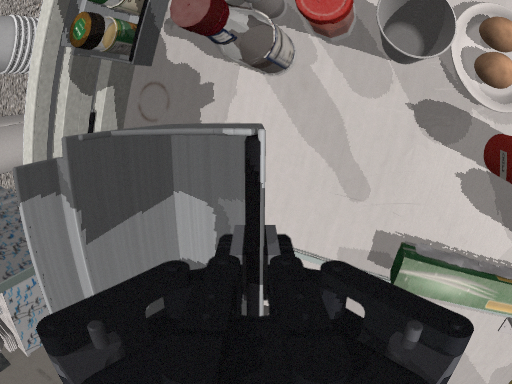

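View pics/d9.png

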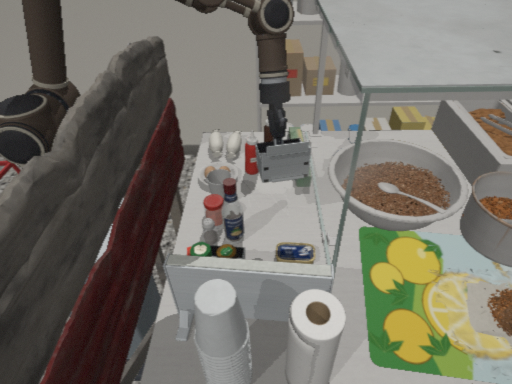

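```bash
cat >> h.py <<'E'
GX,GZ=-55.,1.
PY=-0.081; BAY=np.array([622.,-311.,136.])
def pose(yaw,th,h,bay=None,gx=None):
    "h=(hx,hy,hz) in bay frame with panel yaw PY"
    bay=BAY if bay is None else bay; gx=GX if gx is None else gx
    Hw=bay+R.from_euler('z',PY-np.pi/2).as_matrix()@np.array(h,float)
    C=Cmat(yaw,th); T=toolR(yaw,th)
    g=Hw+C@[-83.6,0,-34.8]
    return g-T@[gx,0,GZ],T
def hook(yaw_unused=None):
    s=readout.get_state();T=R.from_quat(s["tool_rot"]).as_matrix();p=np.array(s["position"])
    # caddy axes from tool
    z=T[:,2]; x=np.sin(A20)*T[:,0]-np.cos(A20)*T[:,1]; zz=-np.cos(A20)*T[:,0]-np.sin(A20)*T[:,1]
    C=np.c_[x,z,zz]
    Hw=p+T@[GX,0,GZ]+C@[83.6,0,34.8]
    h=R.from_euler('z',PY-np.pi/2).as_matrix().T@(Hw-BAY)
    th=np.arctan2(-x[2],zz[2]); yaw=np.arctan2(z[1],z[0])
    print("hook in bay",np.round(h,1),"th",round(th,3),"yaw",round(yaw,3)); return h,th,yaw
def ik(P,T,q0):
    from scipy.optimize import least_squares
    p,_=fit()
    import json
    l=json.loads(open("log.txt").readline())
    K=(fk(l["joint_pos"],p)[3]@R.from_euler('z',l["joint_pos"][5]).as_matrix()).T@R.from_quat(l["tool_rot"]).as_matrix()
    def res(q):
        X,_,_,M=fk(q,p); Rm=M@R.from_euler('z',q[5]).as_matrix()@K
        return np.r_[(X-P)/100,R.from_matrix(Rm@T.T).as_rotvec()]
    f=least_squares(res,q0); return f.x,np.abs(f.fun).max()
E
python3 - <<'E'
from h import *
np.set_printoptions(precision=3,suppress=True)
q=np.array(readout.get_state()["joint_pos"])
s=readout.get_state(); print(ik(np.array(s["position"]),R.from_quat(s["tool_rot"]).as_matrix(),q))
for yaw,th,h in [(PY,0,(-150,0,20)),(PY,.35,(-150,0,20)),(PY,.7,(-80,0,0)),(PY,.7,(0,0,6)),(PY,.35,(0,0,0)),(PY,0,(0,0,0))]:
    P,T=pose(yaw,th,h); q,e=ik(P,T,q); print(th,h,P,q,e)
    p,_=fit(); print("   elbow,wrist",fk(q,p)[1:3])
E
```

```text
(array([ 0.117,  0.278,  1.709, -0.378,  1.154, -1.502]), np.float64(2.3197799237095752e-12))
0 (-150, 0, 20) [638.382 -96.834  69.517] [-0.029  0.511  1.667 -0.412  1.022 -1.292] 2.2879476091475227e-14
   elbow,wrist (array([237.004,  36.574, 734.632]), array([648.234,  24.526, 404.047]))
0.35 (-150, 0, 20) [640.464 -71.192  96.976] [-0.179  0.443  1.656  0.001  1.043 -1.669] 1.1430074664531276e-11
   elbow,wrist (array([210.987,   6.079, 749.779]), array([640.437, -71.523, 452.976]))
0.7 (-80, 0, 0) [ 635.994 -126.259  111.592] [-0.442  0.502  1.583  0.351  1.206 -2.083] 4.289768185117282e-10
   elbow,wrist (array([228.118, -59.855, 736.874]), array([ 626.091, -248.242,  445.895]))
0.7 (0, 0, 6) [ 629.521 -205.997  117.592] [-0.549  0.544  1.506  0.327  1.272 -2.164] 1.1368683772161603e-15
   elbow,wrist (array([235.302, -92.924, 726.833]), array([ 619.618, -327.98 ,  451.895]))
0.35 (0, 0, 0) [ 628.327 -220.7     76.976] [-0.404  0.504  1.61   0.001  1.028 -1.894] 2.7438886718300636e-11
   elbow,wrist (array([231.137, -51.412, 736.344]), array([ 628.3  , -221.032,  432.976]))
0 (0, 0, 0) [ 626.245 -246.343   49.517] [-0.261  0.538  1.674 -0.439  0.913 -1.483] 1.6974134098290961e-10
   elbow,wrist (array([249.628, -21.691, 728.306]), array([ 636.097, -124.983,  384.047]))
```

Run:
```python
from h import *
s=readout.get_state();T=R.from_quat(s["tool_rot"]).as_matrix()
hook()
P,Rt=pose(PY,.7,(-80,0,0)); need(P,Rt)
P,Rt=pose(PY,.7,(-150,0,0)); need(P,Rt)
```

```text
hook in bay [-242.1  -14.1  146.9] th 0.004 yaw 0.202
need mm [  22.8 -121.2  -85.1] rot [ 0.6972  0.0402 -0.2726]
need mm [ 28.4 -51.5 -85.1] rot [ 0.6972  0.0402 -0.2726]
```

```bash
python3 -m inch '[[0.004,-0.007,-0.005,0.0996,0.0057,-0.039,0],[0.004,-0.007,-0.005,0.0996,0.0057,-0.039,0],[0.004,-0.007,-0.005,0.0996,0.0057,-0.039,0],[0.004,-0.007,-0.005,0.0996,0.0057,-0.039,0],[0.004,-0.007,-0.005,0.0996,0.0057,-0.039,0],[0.004,-0.007,-0.005,0.0996,0.0057,-0.039,0],[0.004,-0.007,-0.005,0.0996,0.0057,-0.039,0],[0,0,0,0,0,0,0],[0,0,0,0,0,0,0]]'
python3 - <<'E'
from h import *
log();hook()
P,Rt=pose(PY,.7,(-80,0,0)); need(P,Rt)
im,c=grab('wrist');cv2.imwrite('pics/w10.png',im)
im,c=grab('side');cv2.imwrite('pics/d10.png',im)
E
```

```text
time: 7.95
position: [638.6, -56.1, 156.8]
tool_rot: [0.153, 0.693, 0.093, 0.698]
contact_force: [-0.5, 0.8, -2.9]
width: 0.086
t 7.95 j [-0.341  0.421  1.602  0.356  1.24  -1.964] p [638.6 -56.1 156.8] F [-0.5  0.8 -2.9] w 0.086
hook in bay [-150.2   -3.3   45.2] th 0.699 yaw -0.085
need mm [ -2.6 -70.2 -45.2] rot [-0.0002 -0.0087  0.0036]
```

View pics/w10.png

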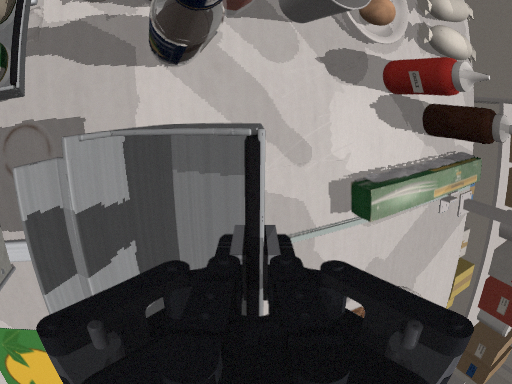

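View pics/d10.png

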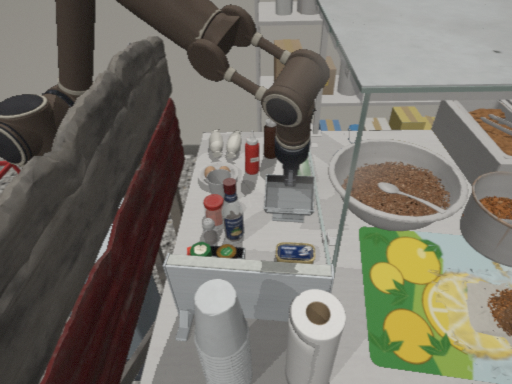

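```bash
python3 -m inch '[[-0.001,-0.021,-0.0098,0,-0.004,0.002,0],[-0.001,-0.021,-0.0098,0,-0.004,0.002,0],[-0.001,-0.021,-0.0098,0,0,0,0],[-0.001,-0.021,-0.0098,0,0,0,0],[-0.001,-0.021,-0.0098,0,0,0,0],[0,0,0,0,0,0,0],[0,0,0,0,0,0,0]]'
python3 - <<'E'
from h import *
log();hook()
im,c=grab('wrist');crop(im,0,60,160,180,5,'w11')
im,c=grab('side');crop(im,160,160,340,300,4,'d11')
im,c=grab('scene');crop(im,250,150,430,300,4,'s11')
E
```

```text
time: 8.63
position: [636.4, -158.1, 112.2]
tool_rot: [0.149, 0.689, 0.097, 0.703]
contact_force: [0.4, 1.5, -2.5]
width: 0.083
t 8.63 j [-0.485  0.521  1.553  0.345  1.226 -2.124] p [ 636.4 -158.1  112.2] F [ 0.4  1.5 -2.5] w 0.083
hook in bay [-48.3   3.3   0.7] th 0.7 yaw -0.076
```

View pics/d11.png

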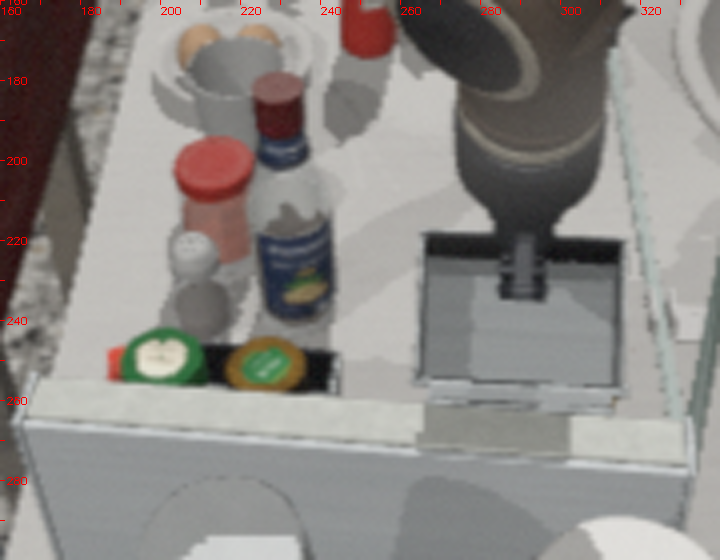

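View pics/s11.png

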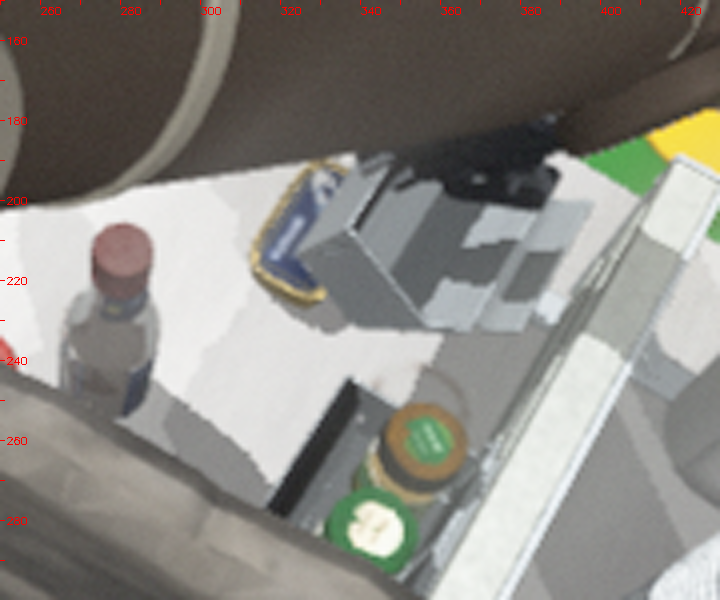

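View pics/w11.png

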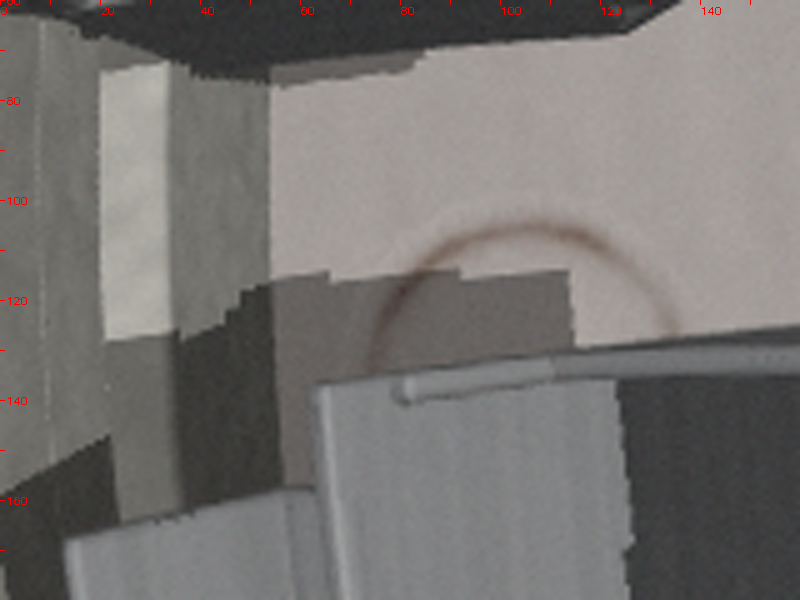

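```bash
python3 -m inch '[[-0.0006,-0.008,-0.0005,0,-0.003,-0.003,0],[-0.0006,-0.008,0,0,0,0,0],[-0.0006,-0.008,0,0,0,0,0],[-0.0006,-0.008,0,0,0,0,0],[0,0,0,0,0,0,0],[0,0,0,0,0,0,0]]'
python3 - <<'E'
from h import *
log();hook()
im,c=grab('wrist');crop(im,0,60,160,180,5,'w12')
im,c=grab('side');crop(im,230,200,350,290,6,'d12')
E
```

```text
time: 9.28
position: [634.6, -192.3, 112.6]
tool_rot: [0.151, 0.687, 0.095, 0.705]
contact_force: [0.6, -0.4, -3.3]
width: 0.088
t 9.28 j [-0.531  0.539  1.524  0.338  1.244 -2.158] p [ 634.6 -192.3  112.6] F [ 0.6 -0.4 -3.3] w 0.088
hook in bay [-14.1   3.6   1.1] th 0.7 yaw -0.082
```

View pics/d12.png

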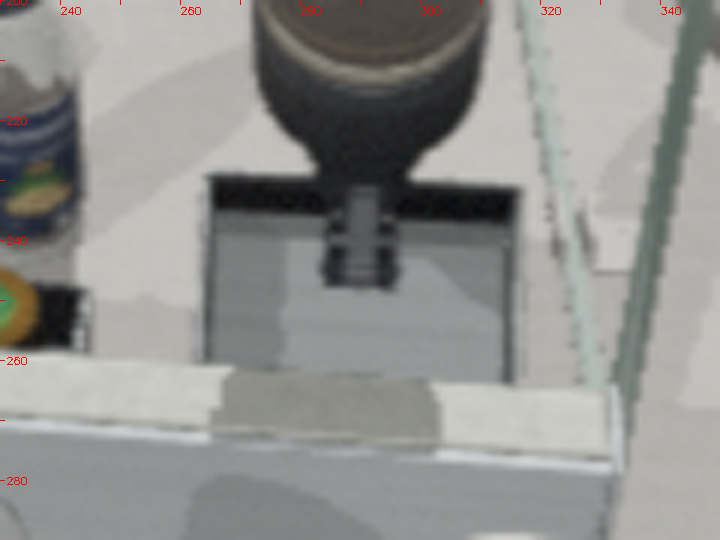

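View pics/w12.png

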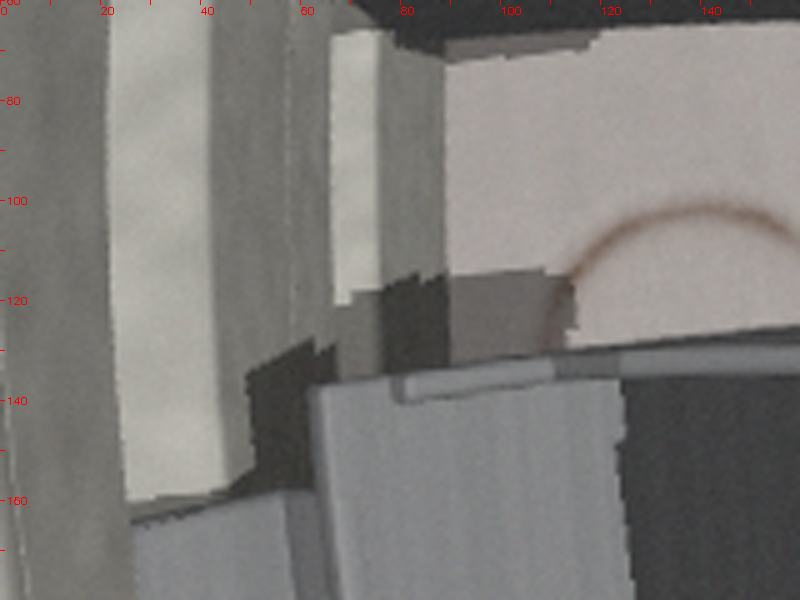

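```bash
python3 -m inch '[[-0.0003,-0.003,0.002,0,0,0,0],[-0.0003,-0.003,0.002,0,0,0,0],[-0.0003,-0.003,0.001,0,0,0,0],[0,-0.002,0,0,0,0,0],[0,0,0,0,0,0,0]]'
python3 - <<'E'
from h import *
log();hook()
im,c=grab('wrist');crop(im,0,60,160,180,5,'w13')
E
```

```text
time: 9.8
position: [633.9, -203.1, 117.8]
tool_rot: [0.15, 0.687, 0.095, 0.705]
contact_force: [0.3, -1.2, -4.0]
width: 0.085
t 9.8 j [-0.544  0.541  1.509  0.334  1.259 -2.166] p [ 633.9 -203.1  117.8] F [ 0.3 -1.2 -4. ] w 0.085
hook in bay [-3.3  3.9  6.4] th 0.699 yaw -0.081
```

View pics/w13.png

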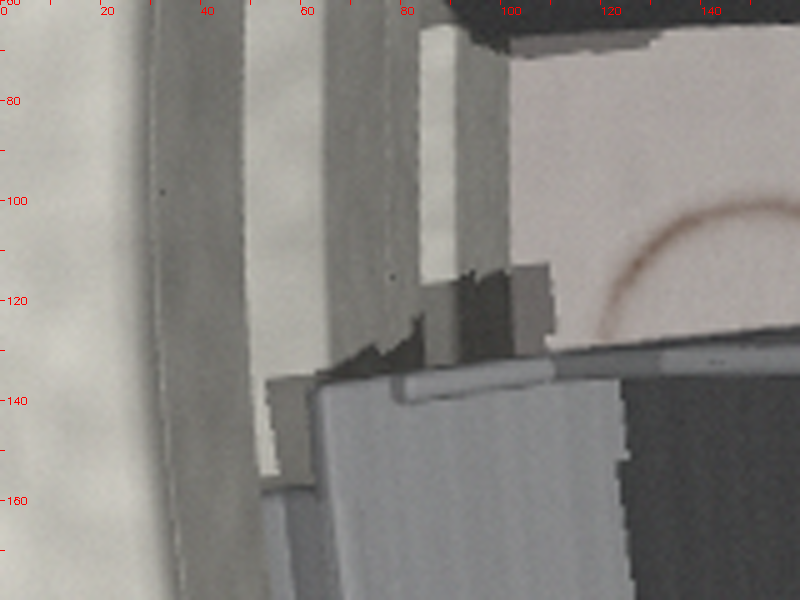

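Run:
```python
from h import *
h,th,yaw=hook(); p0=np.array(readout.get_state()["position"])
for t,hx,hz in [(.6,-2.5,6.4),(.5,-2,5.5),(.4,-1.5,4.5),(.3,-1,3),(.2,-1,2)]:
    P,T=pose(yaw,t,(hx,h[1],hz)); print(t,np.round((P-p0)/1000,4)); p0=P
```

```text
hook in bay [-3.7  3.7  6.2] th 0.699 yaw -0.081
0.6 [-0.0006 -0.0041 -0.0101]
0.5 [-0.0004 -0.0045 -0.0109]
0.4 [-0.0004 -0.0054 -0.0106]
0.3 [-0.0005 -0.0064 -0.0105]
0.2 [-0.0005 -0.0068 -0.0094]
```

```bash
python3 -m inch '[[-0.0005,-0.0041,-0.0101,-0.0997,0.0081,0,0],[0,0,0,0,0,0,0],[-0.0005,-0.0045,-0.0109,-0.0997,0.0081,0,0],[0,0,0,0,0,0,0],[-0.0005,-0.0054,-0.0106,-0.0997,0.0081,0,0],[0,0,0,0,0,0,0]]'
python3 - <<'E'
from h import *
log();h,th,yaw=hook(); p0=np.array(readout.get_state()["position"])
for t,hx,hz in [(.3,-1,3),(.2,-1,2),(.15,-.5,1.5)]:
    P,T=pose(yaw,t,(hx,h[1],hz)); print(t,np.round((P-p0)/1000,4)); p0=P
E
```

```text
time: 10.35
position: [631.2, -213.4, 84.9]
tool_rot: [0.045, 0.703, -0.007, 0.71]
contact_force: [0.0, 0.8, -0.9]
width: 0.082
t 10.35 j [-0.419  0.5    1.599  0.06   1.054 -1.947] p [ 631.2 -213.4   84.9] F [ 0.   0.8 -0.9] w 0.082
hook in bay [-4.6  2.5  3.1] th 0.402 yaw -0.074
0.3 [-0.0012 -0.0095 -0.0094]
0.2 [-0.0005 -0.0068 -0.0094]
0.15 [-0.0003 -0.0042 -0.0044]
```

```bash
python3 -m inch '[[-0.001,-0.0085,-0.0085,-0.0997,0.0081,0,0],[0,0,0,0,0,0,0],[-0.0005,-0.0068,-0.009,-0.0997,0.0081,-0.005,0],[0,0,0,0,0,0,0]]'
python3 - <<'E'
from h import *
log();h,th,yaw=hook(); p0=np.array(readout.get_state()["position"])
for t,hx,hz in [(.15,-.5,1.5),(.1,0,1),(.05,0,.5),(0,0,0)]:
    P,T=pose(yaw,t,(hx,h[1],hz)); print(t,np.round((P-p0)/1000,4)); p0=P
im,c=grab('wrist');cv2.imwrite('pics/w14.png',im)
im,c=grab('side');crop(im,230,200,350,290,6,'d14')
im,c=grab('scene');crop(im,250,150,430,300,4,'s14')
E
```

```text
time: 10.68
position: [628.5, -227.7, 65.9]
tool_rot: [-0.023, 0.705, -0.079, 0.704]
contact_force: [-0.9, 2.0, -0.8]
width: 0.086
t 10.68 j [-0.339  0.504  1.644 -0.169  0.959 -1.736] p [ 628.5 -227.7   65.9] F [-0.9  2.  -0.8] w 0.086
hook in bay [-2.5  0.6  1.4] th 0.205 yaw -0.079
0.15 [-0.0007 -0.006  -0.0043]
0.1 [-0.0003 -0.0044 -0.0043]
0.05 [-0.0003 -0.0041 -0.0041]
0 [-0.0003 -0.0042 -0.0038]
```

View pics/w14.png

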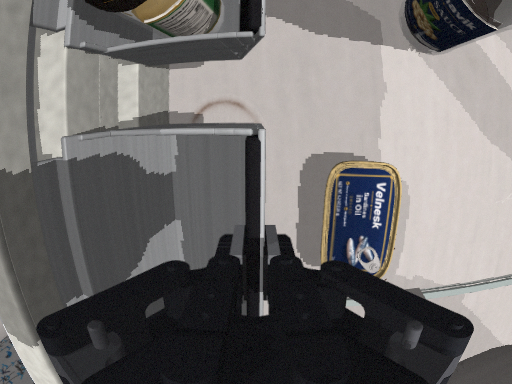

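View pics/s14.png

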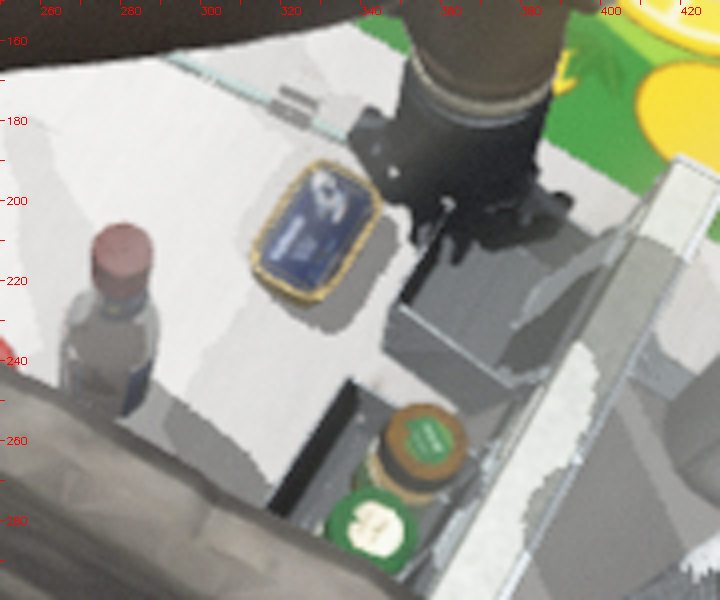

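```bash
python3 -m inch '[[-0.0004,-0.0055,-0.0043,-0.05,0.004,0,0],[0,0,0,0,0,0,0],[0,0,0,0,0,0,0]]'; python3 -c "
from h import *
log();hook();print(np.round(readout.get_state()['moment'],2))"; python3 -m inch '[[-0.0003,-0.0044,-0.0043,-0.05,0.004,0,0],[0,0,0,0,0,0,0],[0,0,0,0,0,0,0]]';  python3 -c "
from h import *
log();hook();print(np.round(readout.get_state()['moment'],2))"
```

```text
time: 11.08
position: [629.4, -233.8, 62.8]
tool_rot: [-0.038, 0.703, -0.097, 0.703]
contact_force: [1.9, 8.2, -4.9]
width: 0.08
t 11.08 j [-0.323  0.509  1.65  -0.228  0.941 -1.68 ] p [ 629.4 -233.8   62.8] F [ 1.9  8.2 -4.9] w 0.08
hook in bay [0.  1.4 2. ] th 0.158 yaw -0.082
[ 2.06  0.05 -0.13]
time: 11.33
position: [629.4, -237.8, 58.2]
tool_rot: [-0.056, 0.702, -0.114, 0.701]
contact_force: [2.3, 10.4, -5.4]
width: 0.084
t 11.33 j [-0.303  0.517  1.659 -0.294  0.925 -1.618] p [ 629.4 -237.8   58.2] F [ 2.3 10.4 -5.4] w 0.084
hook in bay [0.2 1.7 1.2] th 0.108 yaw -0.082
[ 2.   -0.01 -0.18]
```

```bash
python3 -m inch '[[-0.0003,-0.004,-0.0048,-0.05,0.004,0,0],[0,0,0,0,0,0,0],[0,0,0,0,0,0,0]]'; python3 -c "
from h import *
log();hook();print(np.round(readout.get_state()['moment'],2))"; python3 -m inch '[[-0.0003,-0.004,-0.0048,-0.05,0.004,0,0],[0,0,0,0,0,0,0],[0,0,0,0,0,0,0]]';  python3 -c "
from h import *
log();hook();print(np.round(readout.get_state()['moment'],2))
im,c=grab('wrist');cv2.imwrite('pics/w15.png',im)
im,c=grab('side');crop(im,230,180,350,290,6,'d15')
im,c=grab('scene');crop(im,250,150,430,300,4,'s15')
"
```

```text
time: 11.58
position: [629.3, -242.1, 53.5]
tool_rot: [-0.074, 0.7, -0.132, 0.698]
contact_force: [2.5, 10.2, -6.5]
width: 0.081
t 11.58 j [-0.284  0.526  1.667 -0.362  0.913 -1.553] p [ 629.3 -242.1   53.5] F [ 2.5 10.2 -6.5] w 0.081
hook in bay [0.3 2.  0.2] th 0.057 yaw -0.082
[ 1.7   0.07 -0.4 ]
time: 11.83
position: [629.3, -244.6, 49.6]
tool_rot: [-0.091, 0.698, -0.149, 0.694]
contact_force: [0.4, 16.4, 1.1]
width: 0.085
t 11.83 j [-0.262  0.536  1.674 -0.429  0.906 -1.486] p [ 629.3 -244.6   49.6] F [ 0.4 16.4  1.1] w 0.085
hook in bay [-1.3  2.  -0.4] th 0.008 yaw -0.082
[ 2.18  0.48 -0.52]
```

View pics/w15.png

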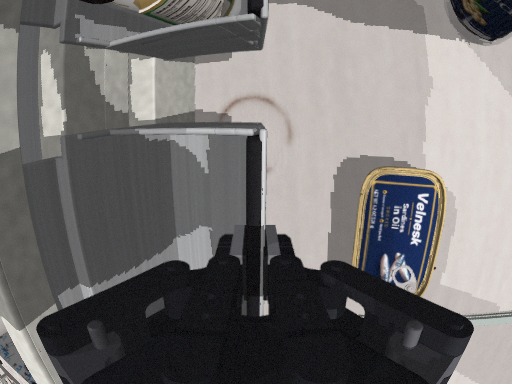

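View pics/s15.png

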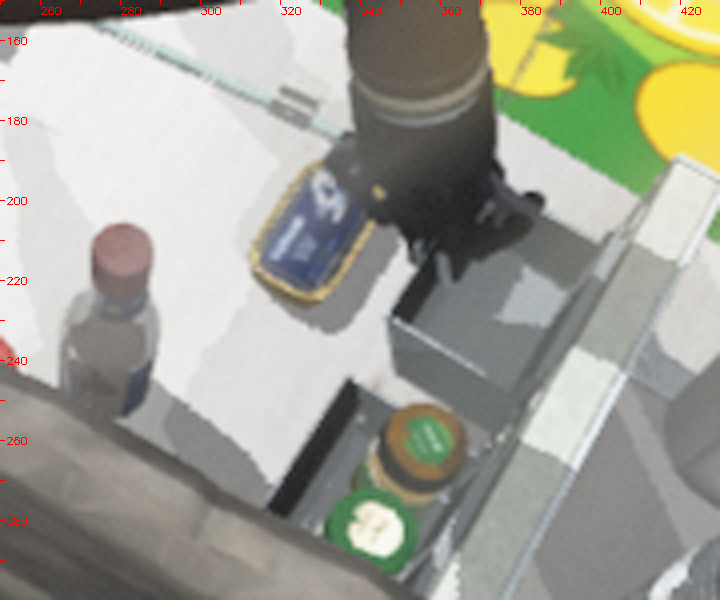

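```bash
python3 -m inch '[[0,0,-0.003,-0.02,0.0016,0,0],[0,0,-0.003,-0.02,0.0016,0,0],[0,0,0,0,0,0,0],[0,0,0,0,0,0,0]]'; python3 -c "
from h import *
log();hook();print(np.round(readout.get_state()['moment'],2))"
```

```text
time: 12.32
position: [629.2, -246.6, 49.6]
tool_rot: [-0.105, 0.696, -0.165, 0.691]
contact_force: [-11.9, 17.4, 23.3]
width: 0.082
t 12.32 j [-0.243  0.543  1.677 -0.487  0.91  -1.426] p [ 629.2 -246.6   49.6] F [-11.9  17.4  23.3] w 0.082
hook in bay [-3.1  1.9  2.4] th -0.036 yaw -0.085
[ 2.96  1.83 -0.93]
```

```bash
python3 -m inch '[[0,0.001,0.006,0.035,-0.003,0,0],[0,0,0,0,0,0,0.25],[0,0,0,0,0,0,0.45],[0,0,0,0,0,0,0.5],[0,0,0,0,0,0,0.5],[0,0,0,0,0,0,0.5]]'
python3 - <<'E'
from h import *
log();hook();print(np.round(readout.get_state()['moment'],2))
im,c=grab('wrist');crop(im,0,60,320,300,2,'w16')
im,c=grab('scene');crop(im,300,150,430,280,5,'s16')
E
```

```text
time: 12.82
position: [629.6, -249.5, 50.6]
tool_rot: [-0.097, 0.697, -0.153, 0.694]
contact_force: [0.4, 0.2, 0.4]
width: 0.5
t 12.82 j [-0.262  0.537  1.675 -0.449  0.903 -1.477] p [ 629.6 -249.5   50.6] F [0.4 0.2 0.4] w 0.5
hook in bay [2.3 2.8 1.5] th -0.007 yaw -0.078
[ 0.18 -0.03 -0.  ]
```

View pics/w16.png

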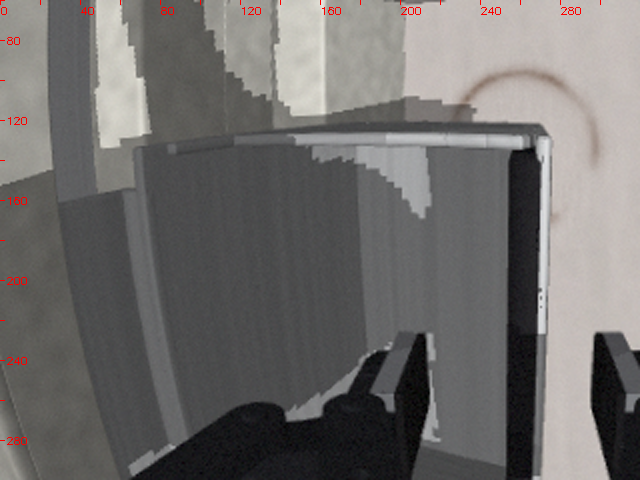

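View pics/s16.png

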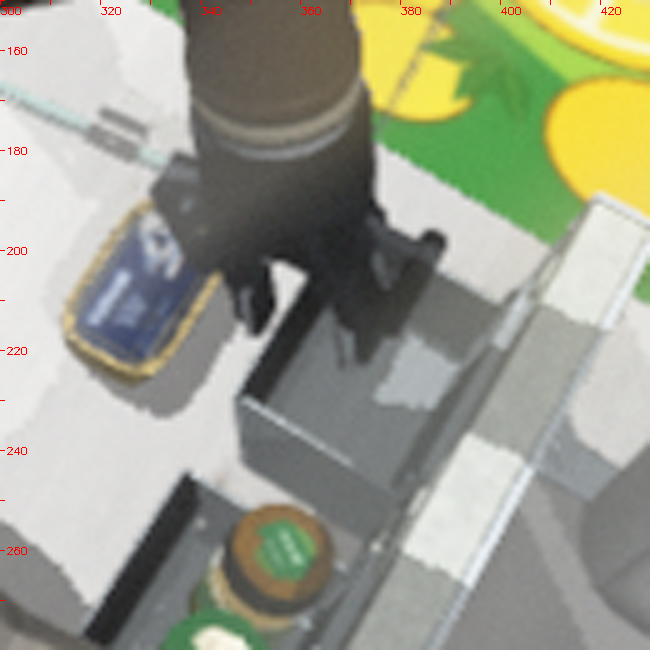

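```bash
python3 -m inch '[[-0.001,0.009,0.024,0,0,0,0.5],[-0.001,0.009,0.024,0,0,0,0.5],[-0.001,0.009,0.024,0,0,0,0.5],[-0.001,0.009,0.024,0,0,0,0.5],[-0.001,0.015,0.03,0.06,0,0,0.5],[-0.001,0.025,0.03,0.09,0,0,0.5],[-0.001,0.025,0.03,0.09,0,0,0.5],[0,0.03,0.03,0.09,0,0,0.5],[0,0,0,0,0,0,0.5]]'
python3 - <<'E'
from h import *
log()
im,c=grab('wrist');cv2.imwrite('pics/w17.png',im)
im,c=grab('scene');crop(im,300,150,430,280,5,'s17')
im,c=grab('side');crop(im,160,190,340,300,4,'d17')
E
```

```text
time: 13.67
position: [627.0, -117.6, 274.9]
tool_rot: [0.018, 0.707, -0.036, 0.706]
contact_force: [0.5, -0.0, 1.6]
width: 0.503
t 13.67 j [-0.24   0.272  1.513 -0.025  1.354 -1.729] p [ 627.  -117.6  274.9] F [ 0.5 -0.   1.6] w 0.503
```

View pics/w17.png

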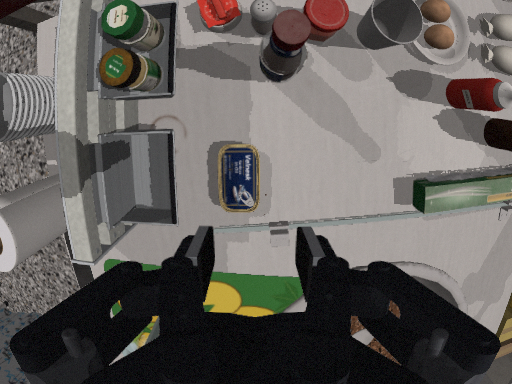

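View pics/s17.png

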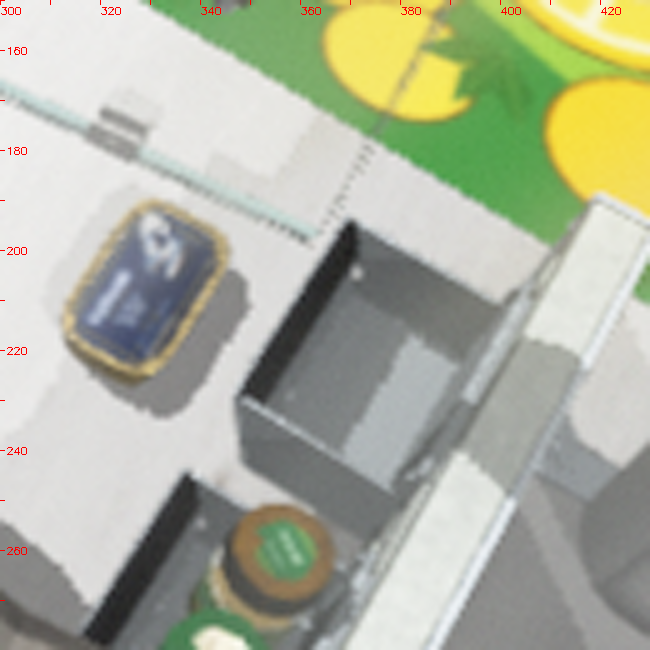

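View pics/d17.png

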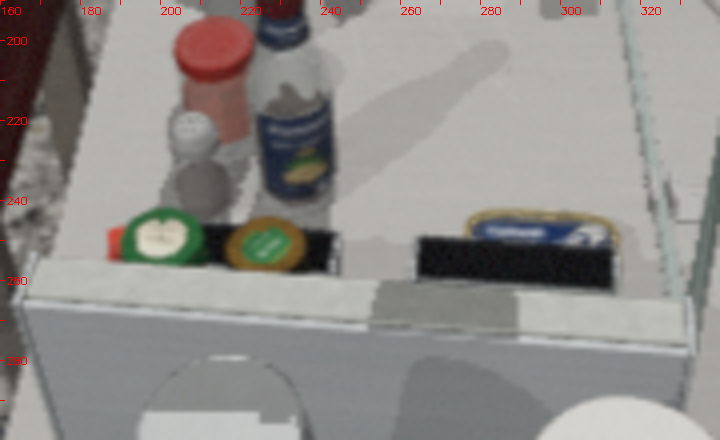

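```bash
cat >> h.py <<'E'
def vT():
    return R.from_euler('z',-np.pi/2).as_matrix()@toolR(PY,A20)
E
python3 -m inch '[[-0.0065,0.025,0,0,0,-0.11,0.8],[-0.0065,0.025,0,0,0,-0.11,0.8],[-0.0065,0.025,0,0,0,-0.11,0.8],[-0.0065,0.025,0,0,0,-0.11,0.8],[-0.0065,0.025,0,0,0,-0.11,0.8],[-0.0065,0.025,0,0,0,-0.11,0.8],[-0.0065,0.025,0,0,0,-0.11,0.8],[-0.0065,0.025,0,0,0,-0.11,0.8],[-0.0065,0.025,0,0,0,-0.11,0.8],[-0.0065,0.025,0,0,0,-0.11,0.8]]' && python3 -c "
from h import *
log(); need([537,210,275],vT())"
```

```text
time: 14.65
position: [555.3, 132.5, 262.6]
tool_rot: [0.388, 0.598, -0.4, 0.576]
contact_force: [0.6, 0.6, -1.0]
width: 0.8
t 14.65 j [ 0.153  0.171  1.66   0.008  1.345 -0.238] p [555.3 132.5 262.6] F [ 0.6  0.6 -1. ] w 0.8
need mm [-18.3  77.5  12.4] rot [-0.0109 -0.0342 -0.4698]
```

```bash
python3 -m inch '[[-0.0045,0.02,0.003,-0.0027,-0.0085,-0.1175,0.8],[-0.0045,0.02,0.003,-0.0027,-0.0085,-0.1175,0.8],[-0.0045,0.02,0.003,-0.0027,-0.0085,-0.1175,0.8],[-0.0045,0.017,0.003,-0.0027,-0.0085,-0.1175,0.8],[0,0,0,0,0,0,0.8],[0,0,0,0,0,0,0.8]]'
python3 - <<'E'
from h import *
log(); need([537,210,275],vT())
im,c=grab('wrist');cv2.imwrite('pics/w18.png',im)
print(c[1])
E
```

```text
time: 15.15
position: [537.9, 209.0, 275.3]
tool_rot: [-0.517, -0.481, 0.518, -0.483]
contact_force: [0.3, -0.5, -0.4]
width: 0.802
t 15.15 j [ 0.297  0.151  1.658 -0.003  1.332  0.37 ] p [537.9 209.  275.3] F [ 0.3 -0.5 -0.4] w 0.802
need mm [-0.9  1.  -0.3] rot [ 0.003   0.0016 -0.0094]
[542.5020608  274.10797556 456.91724699]
```

View pics/w18.png

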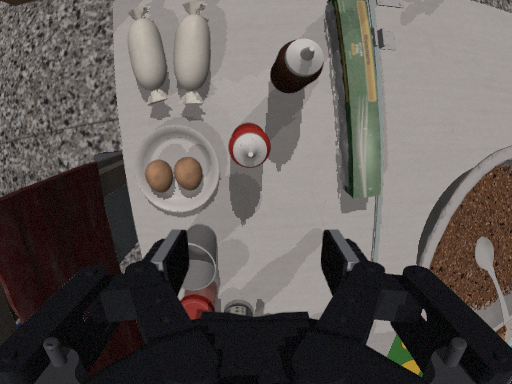

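Run:
```python
from h import *
im=cv2.imread('pics/w18.png'); crop(im,180,100,340,220,5,'w18a')
_,c=grab('wrist')
print("nozzle",onz(c,250.5,155,165)); print("cap",onz(c,250,150,142))
print("brown noz",onz(c,308,47,180))
im,S=grab('side'); crop(im,180,100,320,220,5,'d18')
```

```text
nozzle [536.89272982 232.48213754 165.        ]
cap [536.2930984  234.67722271 142.        ]
brown noz [598.0707772  333.86439939 180.        ]
```

View pics/w18a.png

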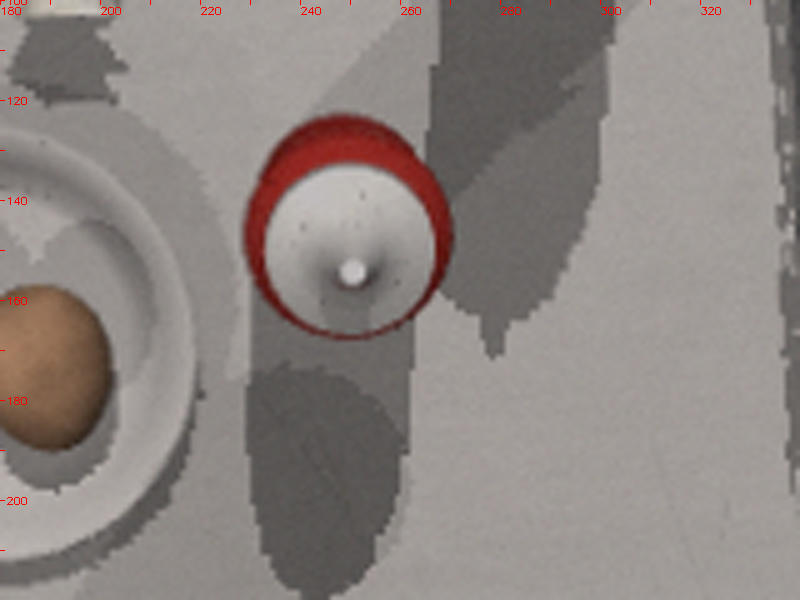

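View pics/d18.png

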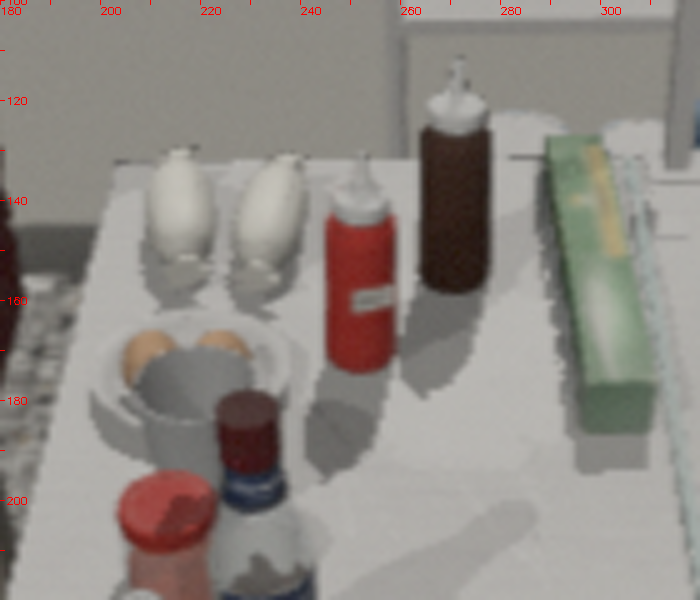

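```bash
python3 -m inch '[[-0.0016,0.0255,0,0.003,0.0016,-0.009,0.8],[0,0,-0.03,0,0,0,0.8],[0,0,-0.03,0,0,0,0.8],[0,0,-0.03,0,0,0,0.8],[0,0,-0.03,0,0,0,0.8],[0,0,-0.03,0,0,0,0.8],[0,0,-0.025,0,0,0,0.8],[0,0,0,0,0,0,0.8],[0,0,0,0,0,0,0.8]]'
python3 - <<'E'
from h import *
log(); need([536.3,234.5,97],vT())
im,c=grab('side'); crop(im,200,60,320,200,5,'d19')
im,c=grab('wrist');crop(im,100,100,420,340,2,'w19')
E
```

```text
time: 16.05
position: [536.4, 232.9, 100.8]
tool_rot: [-0.521, -0.479, 0.521, -0.478]
contact_force: [0.1, 0.2, 0.3]
width: 0.792
t 16.05 j [3.350e-01 3.350e-01 1.801e+00 1.000e-03 1.007e+00 4.200e-01] p [536.4 232.9 100.8] F [0.1 0.2 0.3] w 0.792
need mm [-0.1  1.6 -3.8] rot [-0.0005 -0.0009  0.0046]
```

View pics/d19.png

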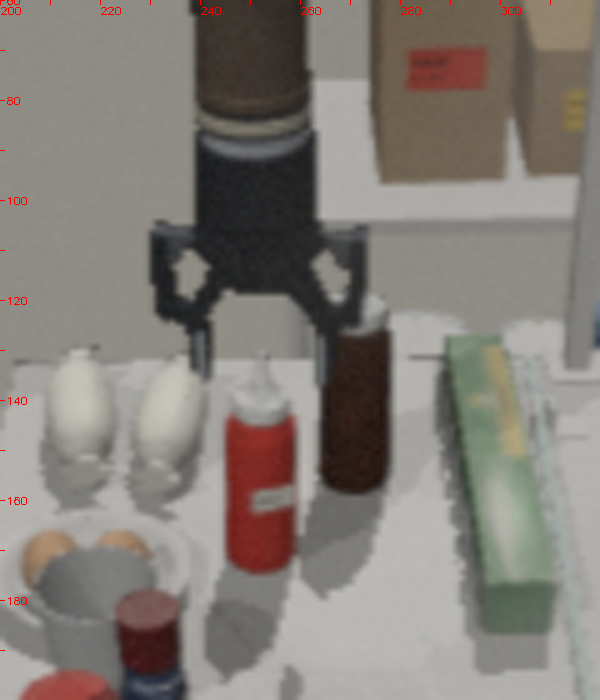

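View pics/w19.png

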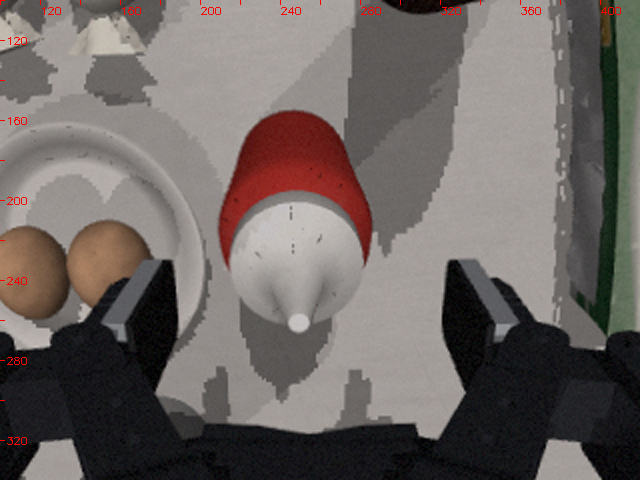

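Run:
```python
from h import *
_,c=grab('wrist')
print("nozzle",onz(c,249.5,261.5,165)); print("cap ctr",onz(c,248.5,100+260/2,142))
s=readout.get_state();print(s["position"]); _,D=grab('side')
for z in (165,142,123,130,136,140,146): print(z,proj(D,[536,234,z]))
print("tips",proj(D,np.array(s["position"])+[30,0,45]))
```

```text
nozzle [537.04862899 233.58894702 165.        ]
cap ctr [536.91419059 239.98754023 142.        ]
[539.9453031  234.67844191 105.04142841]
165 [251.56563308 130.24654255]
142 [251.78471381 136.34315996]
123 [251.96143696 141.26104331]
130 [251.89676768 139.46141491]
136 [251.84093037 137.90756444]
140 [251.80349504 136.86580741]
146 [251.74702349 135.29430708]
tips [262.11381307 134.010572  ]
```

```bash
python3 -m inch '[[-0.003,-0.0005,-0.013,0,0,0,0.8],[0,0,0,0,0,0,0.8],[0,0,0,0,0,0,0.8]]'
python3 - <<'E'
from h import *
log()
im,c=grab('side'); crop(im,220,100,300,190,6,'d20'); log()
E
```

```text
time: 16.5
position: [535.0, 234.1, 90.7]
tool_rot: [0.522, 0.478, -0.519, 0.479]
contact_force: [0.0, -0.5, -0.2]
width: 0.801
t 16.5 j [3.370e-01 3.430e-01 1.813e+00 1.000e-03 9.800e-01 4.210e-01] p [535.  234.1  90.7] F [ 0.  -0.5 -0.2] w 0.801
t 16.55 j [3.370e-01 3.430e-01 1.813e+00 1.000e-03 9.800e-01 4.210e-01] p [535.4 234.2  90.9] F [-0.2 -0.1  0. ] w 0.8
```

View pics/d20.png

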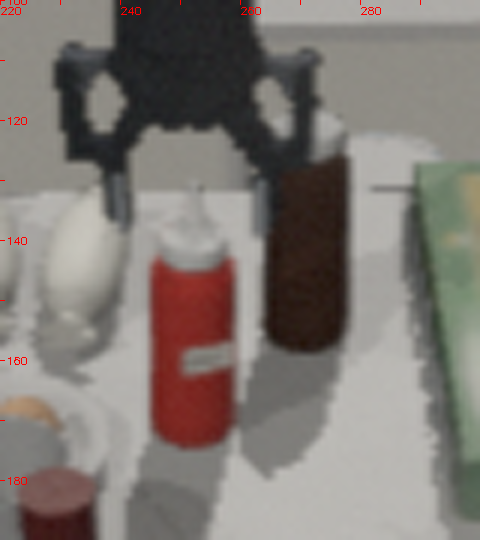

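```bash
python3 -m inch '[[0,0,0,0,0,0,0.2],[0,0,0,0,0,0,0.2],[0,0,0,0,0,0,0.2],[0,0,0,0,0,0,0.2],[0,0,0,0,0,0,0.2],[0,0,0,0,0,0,0.2]]' 40
python3 - <<'E'
from h import *
log()
im,c=grab('side'); crop(im,220,100,300,190,6,'d21'); log()
im,c=grab('wrist');crop(im,100,100,420,340,2,'w21')
E
```

```text
time: 17.05
position: [535.9, 234.4, 90.8]
tool_rot: [0.523, 0.478, -0.518, 0.479]
contact_force: [0.2, -1.2, 5.9]
width: 0.346
t 17.05 j [3.370e-01 3.430e-01 1.813e+00 1.000e-03 9.790e-01 4.210e-01] p [535.9 234.4  90.8] F [ 0.2 -1.2  5.9] w 0.346
t 17.1 j [3.370e-01 3.430e-01 1.813e+00 1.000e-03 9.790e-01 4.210e-01] p [535.9 234.4  90.8] F [-0.2  0.4  5.5] w 0.347
```

View pics/d21.png

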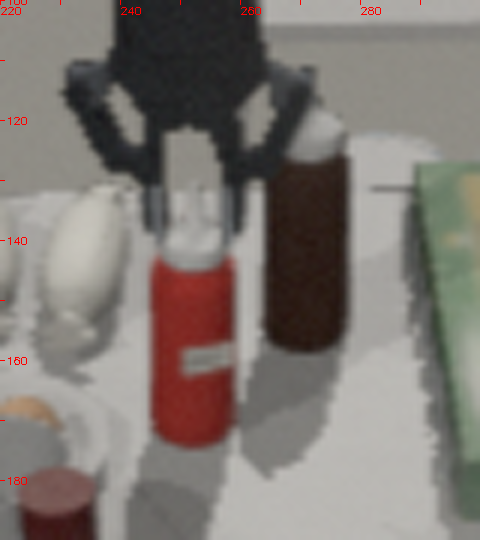

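View pics/w21.png

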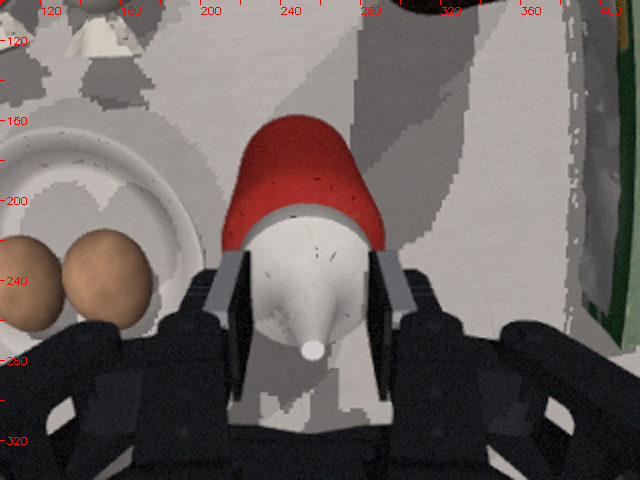

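```bash
python3 -m inch '[[0,0,0,0,0,0,0.65],[0,0,0,0,0,0,0.65],[0,0,0,0,0,0,0.65],[0,0,-0.008,0,0,0,0.65],[0,0,0,0,0,0,0.65],[0,0,0,0,0,0,0.2],[0,0,0,0,0,0,0.2],[0,0,0,0,0,0,0.2],[0,0,0,0,0,0,0.2],[0,0,0,0,0,0,0.2]]' 40
python3 - <<'E'
from h import *
log()
im,c=grab('side'); crop(im,220,100,300,190,6,'d22'); log()
im,c=grab('wrist');crop(im,100,100,420,340,2,'w22')
E
```

```text
time: 17.98
position: [534.5, 233.8, 81.4]
tool_rot: [0.522, 0.478, -0.519, 0.479]
contact_force: [-0.2, -0.5, -2.3]
width: 0.401
t 17.98 j [3.370e-01 3.550e-01 1.819e+00 1.000e-03 9.640e-01 4.210e-01] p [534.5 233.8  81.4] F [-0.2 -0.5 -2.3] w 0.401
t 18.03 j [3.370e-01 3.550e-01 1.819e+00 1.000e-03 9.640e-01 4.210e-01] p [534.5 233.9  81.4] F [ 0.2  0.1 -2.2] w 0.402
```

View pics/d22.png

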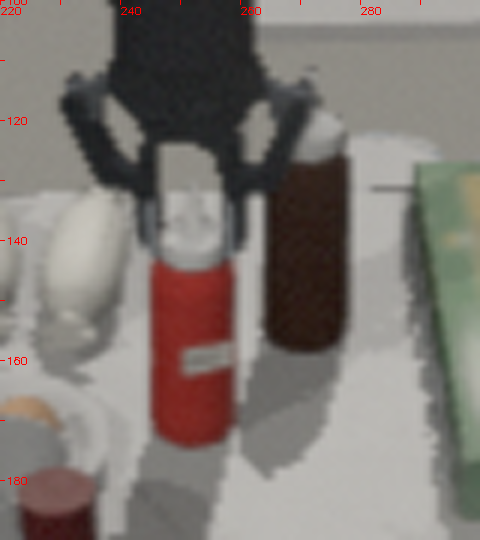

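View pics/w22.png

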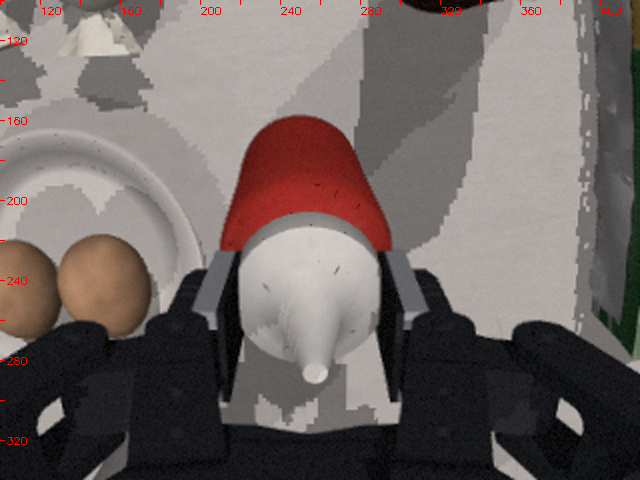

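```bash
python3 -m inch '[[0,0,0,0,0,0,0.2],[0,0,0.004,0,0,0,0.2],[0,0,0.008,0,0,0,0.2],[0,0,0.01,0,0,0,0.2],[0,0,0,0,0,0,0.2],[0,0,0,0,0,0,0.2]]' 60
python3 - <<'E'
from h import *
log()
im,c=grab('side'); crop(im,220,100,300,190,6,'d23'); log()
E
```

```text
time: 18.58
position: [536.2, 234.4, 105.5]
tool_rot: [0.523, 0.478, -0.518, 0.479]
contact_force: [-0.2, 0.6, -1.1]
width: 0.393
t 18.58 j [3.370e-01 3.240e-01 1.804e+00 1.000e-03 1.005e+00 4.210e-01] p [536.2 234.4 105.5] F [-0.2  0.6 -1.1] w 0.393
t 18.63 j [3.370e-01 3.250e-01 1.805e+00 1.000e-03 1.005e+00 4.210e-01] p [535.4 234.2 104.7] F [-0.2 -0.1 -1.9] w 0.392
```

View pics/d23.png

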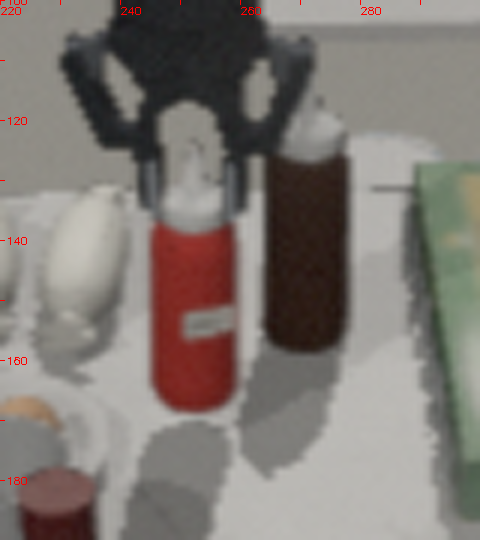

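Run:
```python
from h import *
im=cv2.imread('pics/w17.png'); crop(im,60,0,260,270,3,'w17a')
```

View pics/w17a.png

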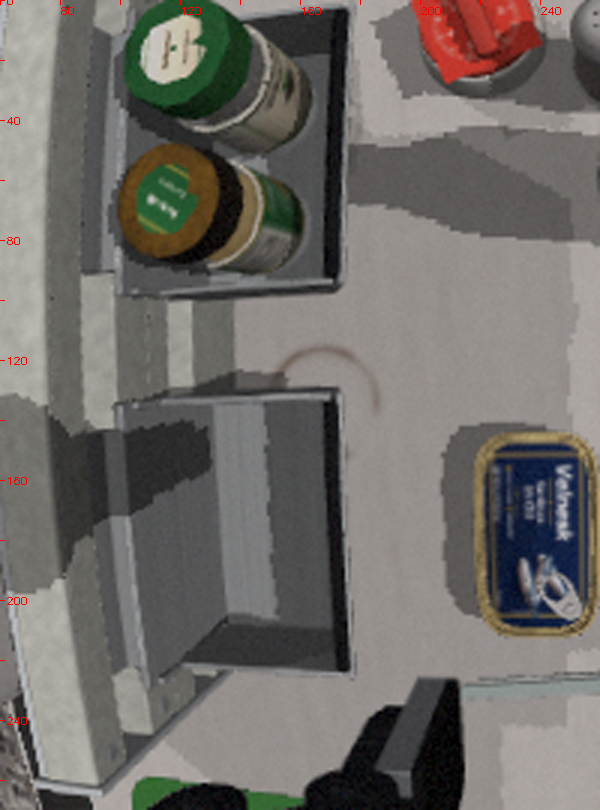

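Run:
```python
from h import *
import json
np.set_printoptions(precision=1,suppress=True)
Ls=[json.loads(l) for l in open("log.txt")]
L=[l for l in Ls if abs(l["position"][2]-274.9)<.1 and abs(l["position"][1]+117.6)<.2][0]
c=cam({k:v for k,v in get_image("wrist").items() if k!="eye"},L)
A=lambda x,y,z:onz(c,60+x/3,y/3,z)
rn,rf=A(342,390,112),A(353,675,112);bn,bf=A(120,403,140),A(151,686,140)
fn,ff=A(353,10,112),A(341,290,112)
for n,a,b in(("rim",rn,rf),("back",bn,bf),("fixed rim",fn,ff)): print(n,a,b,(a+b)/2,np.linalg.norm(b-a),np.arctan2(*(b-a)[[1,0]]))
Rp=R.from_euler('z',PY-np.pi/2).as_matrix()
for P in (rn,rf,bn,bf,fn,ff): print(Rp.T@(P-BAY))
```

```text
rim [ 571.4 -212.8  112. ] [ 690.8 -224.6  112. ] [ 631.1 -218.7  112. ] 120.04374631604846 -0.09900817119795481
back [ 563.7 -298.5  140. ] [ 681.9 -307.8  140. ] [ 622.8 -303.2  140. ] 118.51874195566367 -0.07915148312772882
fixed rim [ 414.3 -197.1  112. ] [ 531.6 -209.2  112. ] [ 473.  -203.2  112. ] 117.92675255152184 -0.10285056299860812
[-93.8 -58.4 -24. ]
[-91.7  61.6 -24. ]
[ -7.8 -59.1   4. ]
[-8.  59.4  4. ]
[ -96.7 -216.2  -24. ]
[-94.1 -98.3 -24. ]
```

```bash
python3 -m inch '[[0,0,0.015,0,0,0,0.2],[0,0,0.025,0,0,0,0.2],[0,0,0.03,0,0,0,0.2],[0,0,0.03,0,0,0,0.2],[0.002,-0.01,0.025,0,0,0,0.2],[0.004,-0.02,0,0,0,0,0.2],[0.005,-0.027,0,0,0,0,0.2],[0.005,-0.027,0,0,0,0,0.2],[0.005,-0.027,0,0,0,0,0.2],[0.005,-0.027,0,0,0,0,0.2]]' && python3 -m inch '[[0.005,-0.027,0,0,0,0,0.2],[0.005,-0.027,0,0,0,0,0.2],[0.005,-0.027,0,0,0,0,0.2],[0.005,-0.027,0,0,0,0,0.2],[0.005,-0.027,0,0,0,0,0.2],[0.005,-0.027,0,0,0,0,0.2],[0.005,-0.027,0,0,0,0,0.2],[0.005,-0.027,0,0,0,0,0.2],[0.005,-0.02,0,0,0,0,0.2],[0.003,-0.01,0,0,0,0,0.2]]'
python3 - <<'E'
from h import *
log(); need([627,-273.5,230],vT())
E
```

```text
time: 19.52
position: [560.3, 94.8, 228.2]
tool_rot: [0.522, 0.478, -0.519, 0.479]
contact_force: [-0.2, 0.6, -2.4]
width: 0.387
time: 20.35
position: [608.6, -152.8, 228.0]
tool_rot: [0.522, 0.477, -0.52, 0.478]
contact_force: [0.6, 0.3, -2.0]
width: 0.389
t 20.35 j [-0.317  0.282  1.594  0.002  1.263 -0.23 ] p [ 608.6 -152.8  228. ] F [ 0.6  0.3 -2. ] w 0.389
need mm [  18.4 -120.7    2. ] rot [-0.0014  0.0027  0.0061]
```

```bash
python3 -m inch '[[0.003,-0.015,0,0,0,0.006,0.2],[0.003,-0.02,0,0,0,0,0.2],[0.003,-0.02,0,0,0,0,0.2],[0.003,-0.02,0,0,0,0,0.2],[0.003,-0.02,0,0,0,0,0.2],[0.002,-0.015,0,0,0,0,0.2],[0,-0.008,0,0,0,0,0.2],[0,0,0,0,0,0,0.2],[0,0,0,0,0,0,0.2]]'
python3 - <<'E'
from h import *
log(); need([627,-273.5,230],vT())
im,c=grab('wrist');cv2.imwrite('pics/w24.png',im)
im,c=grab('side');crop(im,180,100,340,280,4,'d24')
im,c=grab('scene');crop(im,280,60,430,260,4,'s24')
need([627,-273.5,230],vT())
E
```

```text
time: 21.1
position: [625.5, -267.3, 228.3]
tool_rot: [0.521, 0.48, -0.518, 0.479]
contact_force: [-0.4, 0.2, -1.5]
width: 0.393
t 21.1 j [-0.47   0.385  1.457  0.005  1.298 -0.392] p [ 625.5 -267.3  228.3] F [-0.4  0.2 -1.5] w 0.393
need mm [ 1.5 -6.2  1.7] rot [-0.0038  0.0028 -0.0017]
need mm [ 1.3 -6.8  1.3] rot [-0.0032  0.0032 -0.0033]
```

View pics/w24.png

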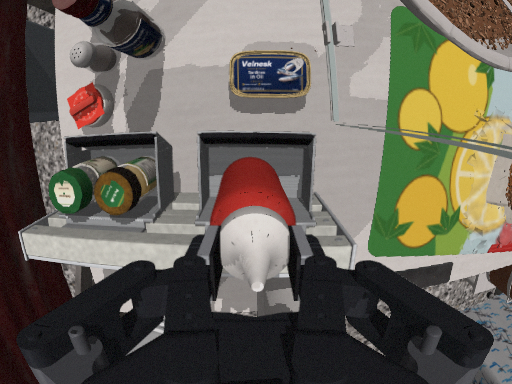

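View pics/d24.png

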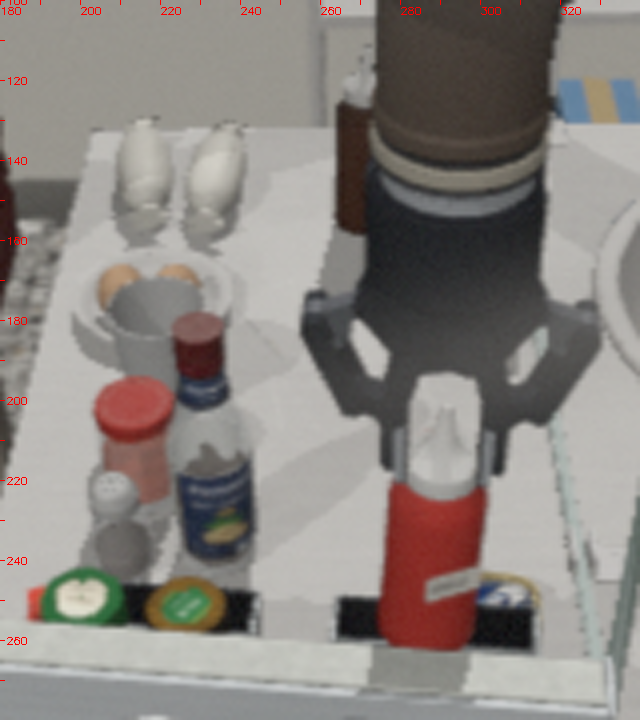

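View pics/s24.png

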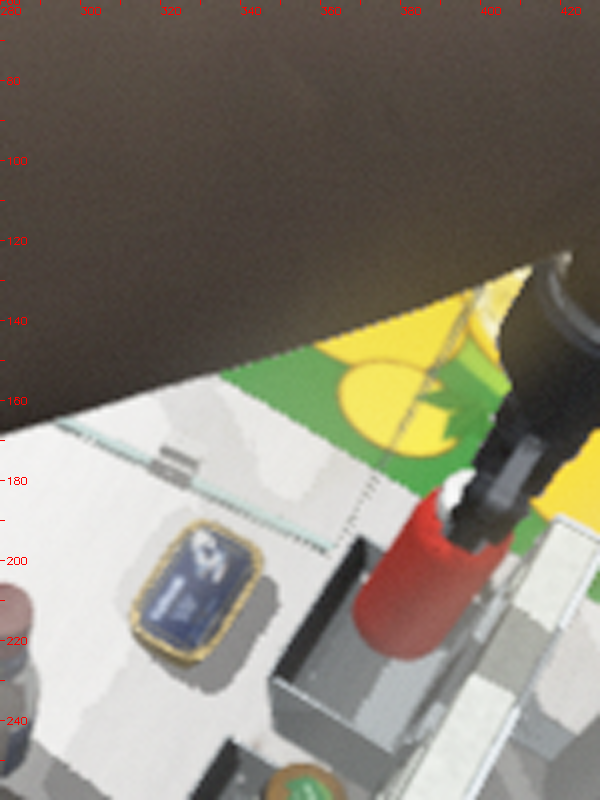

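```bash
python3 -m inch '[[0.0013,-0.005,-0.015,0,0,0,0.2],[0,0,-0.02,0,0,0,0.2],[0,0,-0.02,0,0,0,0.2],[0,0,-0.015,0,0,0,0.2],[0,0,-0.01,0,0,0,0.2],[0,0,0,0,0,0,0.2],[0,0,0,0,0,0,0.2]]'
python3 - <<'E'
from h import *
log(); need([627,-273.5,137],vT())
im,c=grab('wrist');cv2.imwrite('pics/w25.png',im)
im,c=grab('scene');crop(im,280,110,430,260,4,'s25')
need([627,-273.5,137],vT())
E
```

```text
time: 21.83
position: [626.6, -272.6, 147.6]
tool_rot: [0.52, 0.48, -0.518, 0.48]
contact_force: [-0.2, 0.4, -0.6]
width: 0.391
t 21.83 j [-0.476  0.458  1.521  0.004  1.162 -0.399] p [ 626.6 -272.6  147.6] F [-0.2  0.4 -0.6] w 0.391
need mm [  0.4  -0.9 -10.6] rot [-0.0031  0.002  -0.0026]
need mm [ -1.1  -0.1 -13. ] rot [-0.0012  0.0057 -0.0024]
```

View pics/w25.png

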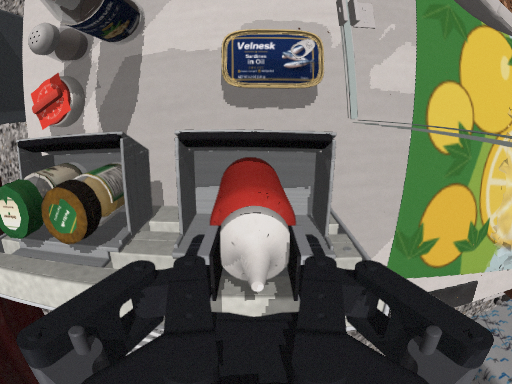

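View pics/s25.png

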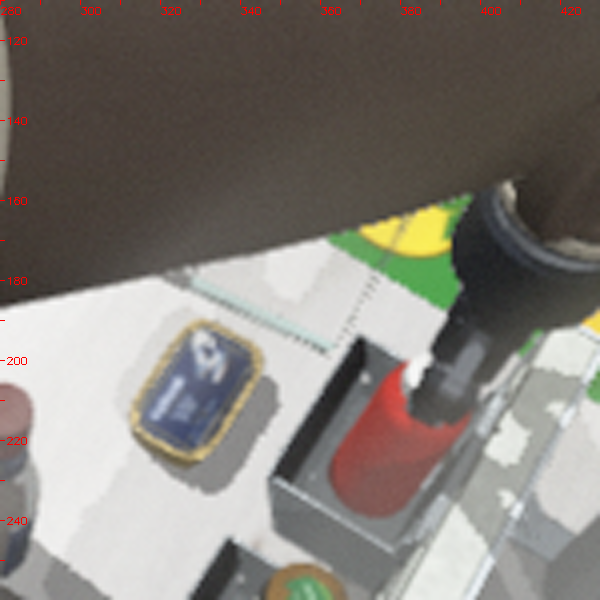

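```bash
python3 -m inch '[[0,0,-0.005,0,0,0,0.2],[0,0,-0.003,0,0,0,0.2],[0,0,0,0,0,0,0.2]]';  python3 -m inch '[[0,0,-0.0025,0,0,0,0.2],[0,0,0,0,0,0,0.2]]'; python3 -m inch '[[0,0,-0.002,0,0,0,0.2],[0,0,0,0,0,0,0.2]]'
```

```text
time: 22.18
position: [626.9, -273.0, 140.5]
tool_rot: [0.521, 0.48, -0.518, 0.48]
contact_force: [-1.2, -0.1, -1.5]
width: 0.392
time: 22.35
position: [626.8, -273.0, 137.9]
tool_rot: [0.521, 0.48, -0.518, 0.48]
contact_force: [0.0, 0.6, -1.8]
width: 0.389
time: 22.52
position: [627.3, -273.2, 136.5]
tool_rot: [0.521, 0.479, -0.518, 0.48]
contact_force: [0.1, -0.4, -1.3]
width: 0.394
```

```bash
python3 -m inch '[[0,0,-0.0015,0,0,0,0.2],[0,0,0,0,0,0,0.2]]';  python3 -m inch '[[0,0,-0.0015,0,0,0,0.2],[0,0,0,0,0,0,0.2]]'
```

```text
time: 22.68
position: [627.6, -273.3, 136.5]
tool_rot: [0.521, 0.479, -0.518, 0.481]
contact_force: [-0.7, 0.8, 5.3]
width: 0.394
time: 22.85
position: [627.8, -273.5, 136.4]
tool_rot: [0.521, 0.479, -0.518, 0.481]
contact_force: [-2.4, 1.3, 9.0]
width: 0.386
```

```bash
python3 -m inch '[[0,0,0.0015,0,0,0,0.3],[0,0,0,0,0,0,0.45],[0,0,0,0,0,0,0.55],[0,0,0,0,0,0,0.7],[0,0,0,0,0,0,0.75],[0,0,0,0,0,0,0.75]]'
python3 - <<'E'
from h import *
log()
im,c=grab('wrist');cv2.imwrite('pics/w26.png',im)
im,c=grab('scene');crop(im,280,110,430,260,4,'s26')
E
```

```text
time: 23.35
position: [626.9, -273.0, 134.2]
tool_rot: [0.521, 0.48, -0.518, 0.48]
contact_force: [0.5, -0.6, -0.3]
width: 0.752
t 23.35 j [-0.476  0.472  1.531  0.004  1.138 -0.399] p [ 626.9 -273.   134.2] F [ 0.5 -0.6 -0.3] w 0.752
```

View pics/w26.png

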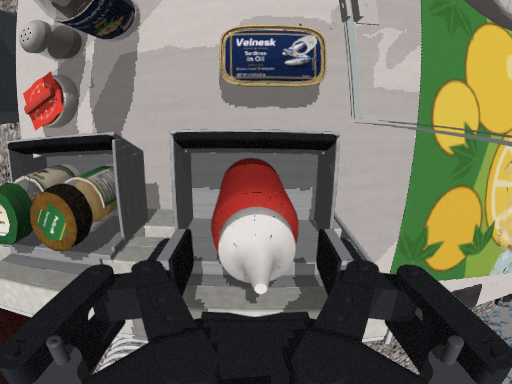

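Released and free (F≈0). Lift straight up, then back away toward +y.

```bash
python3 -m inch '[[0,0,0.01,0,0,0,0.75],[0,0,0.02,0,0,0,0.75],[0,0,0.03,0,0,0,0.75],[0,0,0.03,0,0,0,0.75],[0,0.02,0.03,0,0,0,0.75],[0,0.03,0.02,0,0,0,0.75],[0,0.03,0.01,0,0,0,0.75],[0,0.03,0,0,0,0,0.75],[0,0.03,0,0,0,0,0.75],[0,0,0,0,0,0,0.75]]'
python3 - <<'E'
from h import *
log()
im,c=grab('wrist');cv2.imwrite('pics/w27.png',im)
im,c=grab('scene');crop(im,250,130,430,280,4,'s27')
im,c=grab('side');crop(im,180,110,340,280,4,'d27')
E
```

```text
time: 24.28
position: [627.4, -127.5, 286.5]
tool_rot: [0.521, 0.481, -0.515, 0.481]
contact_force: [-0.1, 0.6, -0.4]
width: 0.751
t 24.28 j [-0.272  0.268  1.496  0.007  1.375 -0.199] p [ 627.4 -127.5  286.5] F [-0.1  0.6 -0.4] w 0.751
```

View pics/w27.png

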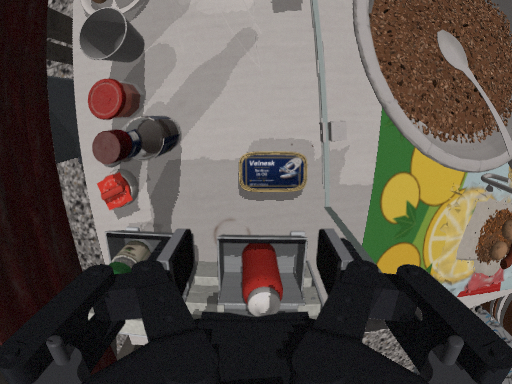

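View pics/s27.png

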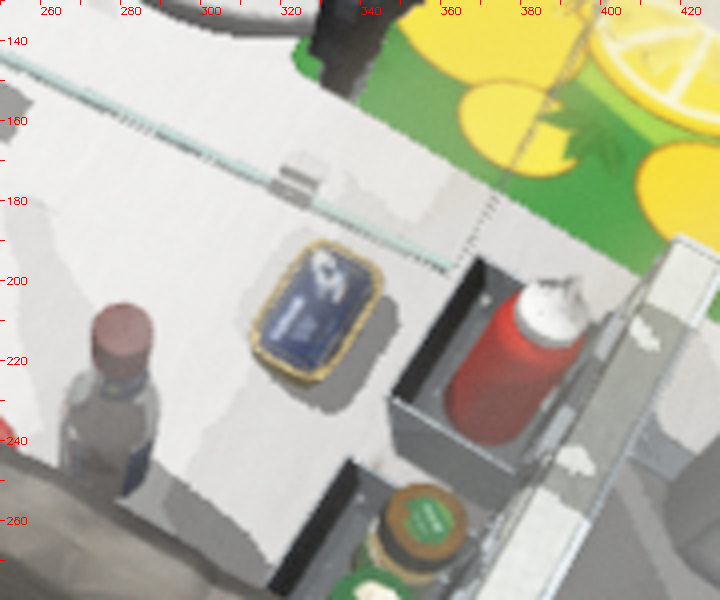

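View pics/d27.png

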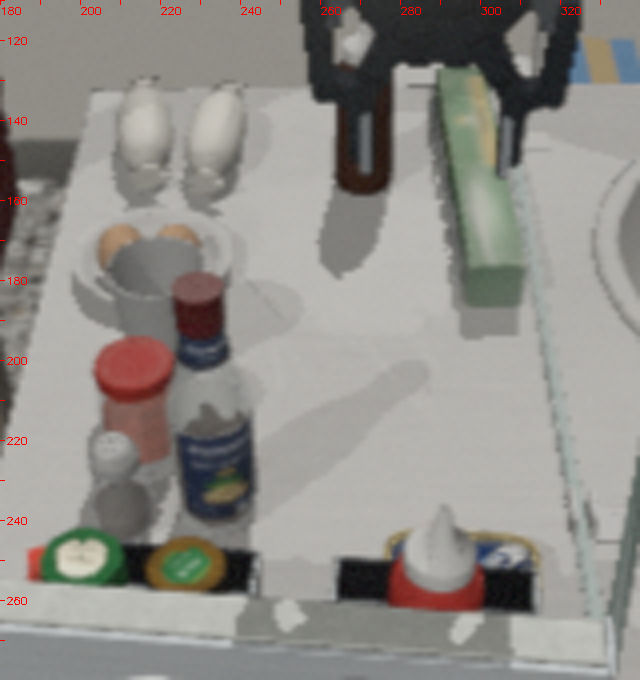

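Run:
```python
from h import *
np.set_printoptions(precision=1,suppress=True)
_,S=grab("scene");_,D=grab("side")
B=lambda x,y:(250+x/4,130+y/4);C=lambda x,y:(180+x/4,110+y/4)
print("nozzle",*tri([(S,*B(576,283)),(D,*C(443,507))]))
Rp=R.from_euler('z',PY-np.pi/2).as_matrix()
for n,a,b in(("near",B(390,398),C(337,557)),("far",B(478,258),C(537,562))):
    X,e=tri([(S,*a),(D,*b)]); print(n,X,e,Rp.T@(X-BAY))
    print(" expected px",proj(S,BAY+Rp@[-92,-60+2 if n=="near" else 62,-24]),a,proj(D,BAY+Rp@[-92,-58 if n=="near" else 62,-24]),b)
log()
```

```text
nozzle [ 627.3 -274.   219. ] [array([-0. , -1.5]), array([-1.2,  1.1])]
near [ 572.8 -217.3  111.7] [array([-0.1, -1.6]), array([-1.2,  1. ])] [-89.4 -56.6 -24.3]
 expected px [346.2 227.7] (347.5, 229.5) [262.6 249.3] (264.25, 249.25)
far [ 687.1 -226.6  115.9] [array([ 0. , -2.2]), array([-1.7,  1.5])] [-89.4  58.  -20.1]
 expected px [368.8 191.4] (369.5, 194.5) [314.1 252.4] (314.25, 250.5)
t 24.53 j [-0.3  0.3  1.5  0.   1.4 -0.2] p [ 627.1 -134.1  284.9] F [ 0.4  0.  -0.4] w 0.748
```

Run:
```python
from h import *
np.set_printoptions(precision=1,suppress=True)
_,S=grab("scene");_,D=grab("side")
B=lambda x,y:(250+x/4,130+y/4);C=lambda x,y:(180+x/4,110+y/4)
print("fixed rim far corner",*tri([(S,*B(352,460)),(D,*C(257,552))]))
# bystanders
print("tall cap",*tri([(S,*B(121,337)),(D,*C(197,285))]))
s=readout.get_state(); print(s["time"],s["contact_force"],np.abs(s["joint_velocities"]).max())
im,_=grab("scene"); crop(im,120,60,280,200,4,'s28')
```

```text
fixed rim far corner [ 525.7 -213.6  112.2] [array([-0.1, -1.6]), array([-1.2,  1. ])]
tall cap [485.9 -78.1 203.6] [array([-0. , -2.3]), array([-1.5,  1.3])]
24.6333 [-0.3 -0.2  0.5] 0.005607816831254969
```

View pics/s28.png

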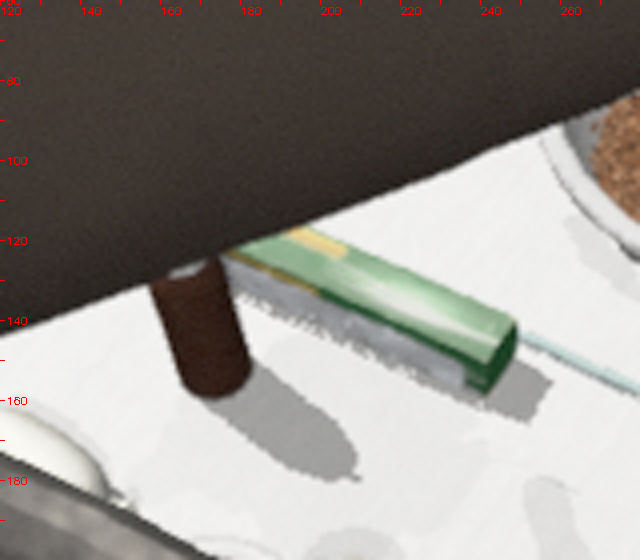

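Run:
```python
from h import *
im,_=grab("side"); crop(im,235,230,335,270,8,'d29')
im,_=grab("scene"); crop(im,330,180,410,260,8,'s29')
```

```text
(no output)
```

View pics/d29.png

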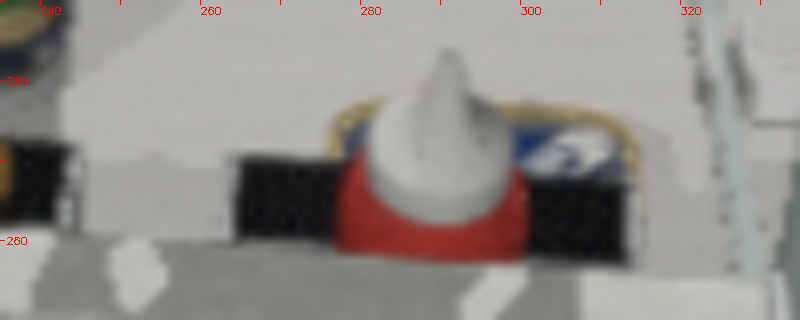

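View pics/s29.png

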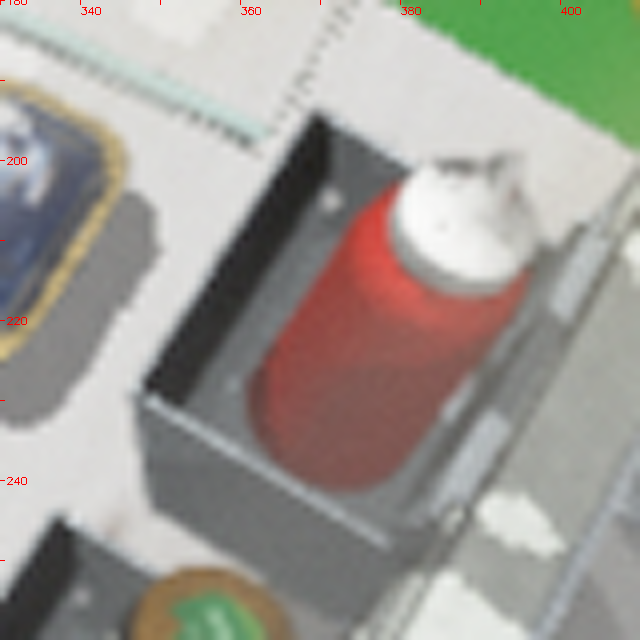

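```bash
python3 -c "
from bench import r; print(r.hand_in())"
```

```text
the job is handed in; nothing more can be done
None
```

The caddy hangs in the free bay with the red bottle upright in it, and I handed the job in at about 24.7 s; `hand_in` gives no verdict.

**How it went**
- I gripped the caddy by its black strip, tipped it 0.7 rad front-up and put the hook in the upper groove. Then I swung it down and pressed until the wrist read 23 N of upward reaction with no further travel. The strip was then within a millimetre of its seated height.
- I took the red bottle by the cap, set it down in the caddy, released it and backed off clear.

**Last checks**
- **Caddy:** its rim lines up with the fixed caddy's in the side view. A two-camera fix puts its near corner at z 112 (112 expected). My first pick for the far corner gave z 116, but a zoomed view showed I had the wrong pixel; the correct one matched the expected place.
- **Red bottle:** it touched the caddy floor at exactly the expected height. Its nozzle stands over the base within about 1–2 mm, at z 219 (220 expected).
- **Brown and tall bottles:** both still stand. The tall bottle's cap is within about 3 mm of where it started, which is within measurement error. I checked the brown bottle only by eye at the end.
- **Robot:** it was touching nothing and standing still.

**What disagreed**
- The real fingertips sit about 35–40 mm behind the reported TCP, so my first try closed above the strip. I found this in the pictures and corrected for it.
- The first grip on the bottle cap sat too high on its tapered part, so I opened and gripped again about 9 mm lower.

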